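Wind down the curd press with its crank

ROBOT

A 6-joint arm with a two-finger parallel gripper is mounted at the origin on a cart in front of the work surface, level with it; the furniture and walls round the work are solid. World frame = base frame: x ahead of the robot, y to its left, z up, the work surface at z = 0. Lengths are in mm, angles in rad, forces in N, time in s.
With the tool pointing down it reaches from about 275 to 750 mm from the base axis. Payload 10.2 kg.
Tool frame: the origin (TCP) lies at the very end of the fingers, on their centre line; the grasp point (between the pads) lies 19 mm behind it; y points along the fingers, x is the direction in which the jaws open and shut, and the axes are right-handed (so a half turn about y gives the same grasp; the last joint's range is limited). The gripper opens to 85 mm and grips with 20 to 120 N. Pads are 22 mm wide; open, the fingers measure 114 mm over their backs; the gripper's body (76 mm by 85 mm) begins 54 mm behind the grasp point. The pads swing forward as they close: fully open they stand 13 mm farther back than shut.
Start: joints at [1.019, 0.313, 1.498, -0, 1.331, -0.223], TCP at [169.539, 496.878, 231.294] pointing down, gripper open.
Joint ranges: [-2.94, 2.94], [-0.97, 2.17], [0.19, 2.56], [-1.23, 4.37], [0.02, 3.11], [-2.88, 2.88]. Speed limits (rad/s): [2.39, 2.39, 3.01, 3.14, 3.14, 3.14].

INTERFACE

Orientations are given as a unit quaternion [w, x, y, z].
In Python, from rig import telemetry, imaging, ctrl gives the robot as it stands.
- The arm moves only by the shell command python3 -m handwheel 'ROWS' [FORCE]. ROWS is JSON, a list of rows, each an object with "delta_pos": the shift along the tool's x, y, z in cm, a list of three; "twist": the turn, a rotation vector about the tool's x, y, z in rad, a list of three; "jaw": the opening, from 0 (shut) to 1 (fully open). A call has exactly 10 rows; each row is the pose to reach, as a shift and turn from the pose commanded when the call began, along the tool's axes at that moment; what a row does not reach only later rows make up. A row lasts 1/12 s, in which the tool goes at most 41.7 mm and 7.16 degrees, less where a joint would pass 70% of its speed; a pose out of reach is approached as far as the arm can. A call with a gripper value outside its range is refused whole. The fingers move at their own pace and stop on an object; FORCE is the grip in N (left out, the last holds). Time passes only in rows, so rows that repeat a pose let the fingers close, or fill a call up. It gives the time, the measured TCP pose, the force and the opening at its end, in the units of the state.
- telemetry.sense(): the state, without advancing time (a new reading comes with each control period).
- imaging.capture(name): name is "scene" or "top" or "wrist"; returns a dict with "frame" (480x640x3 uint8, red, green, blue), "z_map" (480x640 float32, mm along the optical axis (not along the pixel's ray), 0 where there is no reading), "fx", "fy", "cx", "cy" (pixels), "rvec" (rotation vector, rad) and "tvec" (3), from world to camera coordinates, as OpenCV has them. Camera axes: x right, y down, z forward; pixel columns grow to the right and rows downward; lengths in mm; the calibration is good to about 2 mm. A picture is of the moment at which its call begins.
- ctrl.finish_job(): hands the job in, once; it reports no verdict.
The state is a dict: "time_s": time; "joints": joint angles; "dq": joint speeds; "tau": joint torques, N m; "eef_pos": TCP position; "ee_rot": TCP orientation; "force": force on the tool from outside, world axes, zero at the start; "wrist_torque": the same for the moment, N m; "grip_width": opening from 0.0 (shut) to 1.0 (fully open).
Only numpy, scipy, OpenCV 4.12 (cv2) and the standard library are available. Lean on these libraries where they do the work, as an engineer would, in place of code of your own. Each camera call takes 0.05 s, during which the arm holds its last target.

TASK

Get the curd press under pressure: pick up the loose crank, fit its square socket right down onto the square head of the press screw, then take the crank's knob and wind it clockwise (seen from above) full circles until the flange of the pressing plate sits firmly on the rim of the mould. Stop as soon as you feel it come up solid - do not force the screw - and leave the crank sitting on the screw. Turn the screw with the crank only and leave the other things on the worktop where they are.

Things in the scene. Friction and masses are not known exactly. Their poses are not given: they have to be found in the camera images.
- press: curd press, fixed to the worktop; origin under the centre of its wooden base (170 mm along x, 214 mm along y), z up. Two upright posts at y = +-88 mm carry a steel crosshead, 38 mm wide, along y: its top is 150 mm above the worktop, the domed post nuts reach 162 mm, the brass bush round the screw 156 mm
- mould_rim (a point): centre of the top rim of the press's perforated steel mould, 107 mm across, 80 mm above the worktop, on the screw's axis
- plate_flange (a point): centre of the underside of the steel flange (116 mm across, 7 mm thick) of the pressing plate, which hangs on the screw above the mould. 12 to 17 mm above mould_rim at the start; fully down it is at mould_rim
- plate: the pressing plate with the screw that carries it: origin as plate_flange
- screw: upright steel screw through the crosshead. Clockwise turning (from above) lowers screw and plate by 6 mm a turn and takes 0.2 to 0.3 N m (3 to 5 N at the crank's knob), rising as the press spring loads; it stays where left. It comes up solid, suddenly, when the flange meets the rim. About 25 N at the knob (220 N summed over the socket's contacts) is forcing it. Origin as screw_shoulder
- screw_shoulder (a point): top of the screw's round shoulder (29 mm across) on the screw's axis, 81 mm above plate_flange. On it stands a square head, 16 mm across flats, 24 mm high (15 mm straight, then tapering like a pyramid to 10 mm). x and y are normal to its flats and turn with the screw; z up
- crank: loose crank, about 0.2 kg, most of it in its dark steel hub, lying socket down on the worktop. Origin at crank_socket, z up; hub 32 x 32 x 38 mm high at the origin, flat aluminium arm 22 mm wide and 8 mm thick, level with the hub's underside, along +x to the knob
- crank_hub (a point): centre (half-way up) of the crank's hub, 19 mm above its underside; the hub's four faces (32 mm apart) are along its x and y. Grip it across the y faces, as the arm leaves on +x
- crank_socket (a point): centre of the mouth of the square socket in the hub's underside: 17.6 mm square, sides along x and y, 26 mm deep. Fitted, the hub's underside rests on screw_shoulder; it fits in any of the four quarter turns
- crank_knob (a point): centre of the crank's brown wooden knob, 70 mm from the hub's axis along the crank's +x: upright, 26 mm across, 38 mm high, turning freely on its pin; its lower end is 10 mm above the crank's underside, the arm's top 8 mm above it
- bowl_left: white bowl, 150 mm across, 67 high; bystander, origin under its centre
- steel_glass_2: steel drinking glass, 72 mm across, 95 high; bystander, origin under its centre
- wooden_spoon: wooden spoon, 310 mm long, lying along the left edge; bystander, origin under its centre
- katori: small upturned steel bowl, 84 mm across, 45 high; bystander, origin under its centre
- lemon: lemon, about 72 x 57 mm; bystander, origin under its centre
- lime: lime, about 60 x 48 mm; bystander, origin under its centre
Mind the look-alikes: they are no part of the job. There is more than one size of the crank; the job needs the smaller.

How it is judged (in metres and radians):
On the way, in this order (a step that is already met when the one before it is completed fails the run):
1. the crank sits fully on the screw's square head, before the plate is wound down (horizontal distance between crank_socket and screw_shoulder below 0.003 m and z of crank_socket in the frame of screw_shoulder below 0.003 m and angle between crank_socket's own z axis and vertical below 0.1 rad and z of plate_flange in the frame of mould_rim above 0.009 m), for 0.2 s.
2. with the crank on the screw, the plate has been wound down by more than one full turn (horizontal distance between crank_socket and screw_shoulder below 0.003 m and z of crank_socket in the frame of screw_shoulder below 0.003 m and angle between crank_socket's own z axis and vertical below 0.1 rad and distance of plate_flange from where it was at the start of the episode above 0.0065 m).
At the end, for the whole second after the job is handed in: The plate's flange is within 0.8 mm of the mould's rim, the crank sits on the screw (socket within 3 mm of the shoulder sideways and in height, tilted less than 0.1 rad), for the second after the end (horizontal distance between crank_socket and screw_shoulder below 0.003 m and z of crank_socket in the frame of screw_shoulder below 0.003 m and angle between crank_socket's own z axis and vertical below 0.1 rad and z of plate_flange in the frame of mould_rim below 0.0008 m); the robot touches nothing.
It fails at once if the screw is forced: more than 220 N, summed over all contacts of the crank's socket with the screw (about 25 N at the knob) (contact force between crank and screw above 220 N).
It fails at once if the fingers push or turn the screw or the plate directly (contact force between the fingers and plate above 2 N).
It fails at once if a bystander is moved more than 30 mm (distance of any of bowl_left, steel_glass_2, wooden_spoon, katori, lemon, lime from where it was at the start of the episode above 0.03 m).
It also fails if it takes over 72 s, if anything falls off the work surface, if the arm or the gripper's body presses on something with over 40 N, if the wrist force passes 120 N, or if a joint passes its speed limit or range.

## Working session

There is one attempt and no reset: what is moved stays moved. The work goes in short steps, Python scripts to look and compute and a shell command to move; the robot and the scene stay as the last step left them, time stands still between calls to the robot, and variables do not carry over. Pictures are saved under pics/ and viewed, and the job is handed in when it is done.

```bash
ls; mkdir -p pics
cat > h.py <<'E'
import numpy as np, cv2
from rig import telemetry, imaging, ctrl
def cap(n,save=None):
    c=imaging.capture(n)
    if save: cv2.imwrite('pics/%s.png'%save,c['frame'][:,:,::-1])
    return c
def cam(c):
    R=cv2.Rodrigues(np.array(c['rvec'],float))[0]; t=np.array(c['tvec'],float).ravel(); return R,t
def ray(c,u,v,z):
    R,t=cam(c); o=-R.T@t
    d=R.T@np.array([(u-c['cx'])/c['fx'],(v-c['cy'])/c['fy'],1.])
    return o+d*(z-o[2])/d[2]
def cloud(c):
    R,t=cam(c); Z=c['z_map'].astype(float); v,u=np.mgrid[:480,:640]
    P=np.stack([(u-c['cx'])/c['fx']*Z,(v-c['cy'])/c['fy']*Z,Z],-1)
    W=(P-t)@R; W[Z<=0]=np.nan; return W
E
python3 - <<'E'
from h import *
for n in ['scene','top','wrist']:
    c=cap(n,n+'0'); R,t=cam(c); print(n,(-R.T@t).round(),R[2].round(2),c['fx'])
    np.savez('pics/%s0.npz'%n,**c)
print(telemetry.sense())
E
```

```text
pics
scene [ 101. -858.  924.] [ 0.36  0.71 -0.61] 473.5661092390984
top [ 497.   60. 1371.] [ 0.06  0.   -1.  ] 591.9366329542505
wrist [102. 520. 374.] [ 0.27 -0.09 -0.96] 406.7466041196636
{'time_s': 0.15, 'joints': array([ 1.01861965e+00,  3.13349834e-01,  1.49824038e+00,  2.57108128e-05,
        1.33097308e+00, -2.23372888e-01]), 'dq': array([-0.00018922, -0.00038335, -0.00243544, -0.00019559,  0.0020081 ,
        0.00083638]), 'tau': array([ 7.69058224e-04, -4.12373722e+01, -2.59795779e+01, -2.69827324e-04,
        3.22378517e-03,  2.57291396e-05]), 'eef_pos': array([169.42482095, 496.7233465 , 230.86036994]), 'ee_rot': array([-0.57496581,  0.57521531,  0.41110542, -0.41174506]), 'force': array([0.18203395, 0.37621465, 0.94442403]), 'wrist_torque': array([ 0.03477248, -0.02615568,  0.03972118]), 'grip_width': 1.002693050812529}
```

View pics/top0.png

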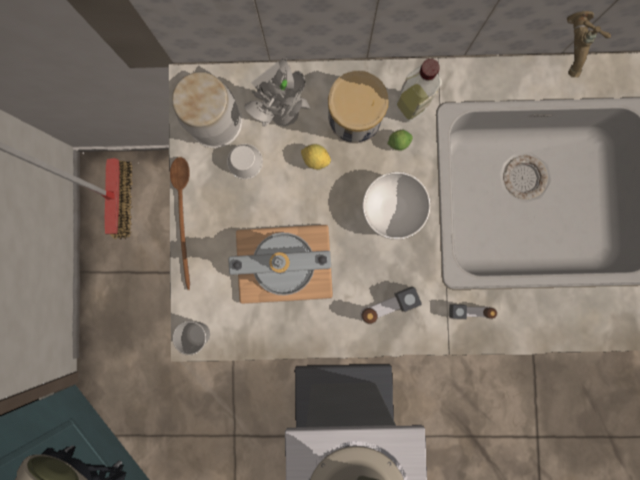

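View pics/scene0.png

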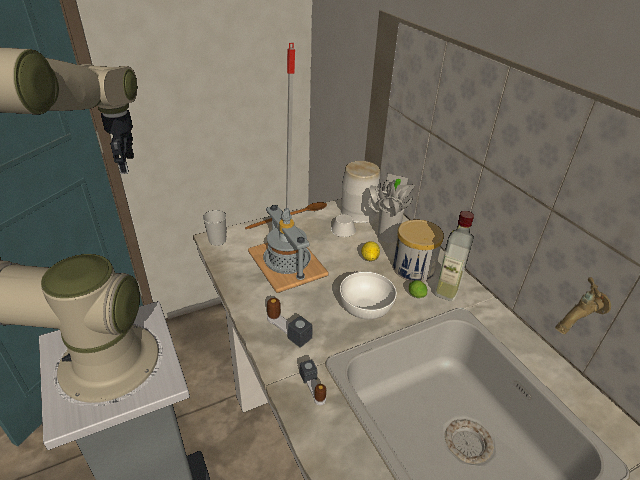

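Run:
```python
from h import *
a=np.load('pics/top0.npz'); f=a['frame'][:,:,::-1]
A=cv2.resize(f[285:335,430:510],None,fx=8,fy=8,interpolation=cv2.INTER_CUBIC)
B=cv2.resize(f[220:310,225:340],None,fx=6,fy=6,interpolation=cv2.INTER_CUBIC)
cv2.imwrite('pics/zA.png',A);cv2.imwrite('pics/zB.png',B)
s=np.load('pics/scene0.npz');f=s['frame'][:,:,::-1]
cv2.imwrite('pics/zC.png',cv2.resize(f[190:290,240:340],None,fx=6,fy=6,interpolation=cv2.INTER_CUBIC))
W=cloud(a)
Z=W[...,2]
np.set_printoptions(linewidth=250,suppress=True)
print(Z[300:324,446:502:2].round())
print(Z[252:274,266:296].round())
```

```text
[[-4. -5.  0. -1.  0. -0. -4.  4. -3. -3. -2. -2.  1.  2. -3. -1. -5. -1. -1.  1.  0. -3.  1. -3. -2.  1. -4. -5.]
 [ 3. -6. -5. -1.  0.  2.  2.  2. -5. -3.  1.  0. -1. -0.  0. -1. -2. -2. -3. -4. -1. -1. -0. -1.  0.  1. -2.  3.]
 [-1. -2. -3. -2. -2. -4. -4.  1.  2. -4. -0.  2. -9. -2. -3. -1. -0. -2. -8.  3. -2. -2. -7. -4.  0.  2.  2.  3.]
 [-1.  3. -1. -4. -0.  1. -6. -9. -4. -1.  2. -1. -4. -2.  2. -4. -5. -8.  7. -2. -2. -6. -6. -5. -5. -1. -3. -3.]
 [ 1. -6.  5. -2. -0. -1. -4. -0. -4.  3.  1. -7. -2. -0.  3.  2. -4.  0. -6. -3.  3. -1. -1.  2. -6.  0. -1.  3.]
 [-4. -2. 11. 27. 34. 35. 37. 37. 33. 32. -0. -3. -5. -2. -2. -0.  2. -2. -1. -1. -3. -3.  1. -3.  0. -6. -4. -5.]
 [-3. -2. 10. 32. 30. 35. 35. 38. 39. 34. 39.  1. -6. -4. -6. -2.  2. -1. -1. -6. -5. -6. -4. -1. -0. -6. -1. -1.]
 [-3. -7. 11. 31. 34. 41. 41. 42. 37. 41. 39.  9.  5.  7.  5. -3.  1. -0.  2. -1.  6. 11. -2. -7.  2. -2. -3.  2.]
 [-1. -5.  8. 38. 38. 37. 34. 40. 33. 37. 42.  5.  5.  3.  3.  5.  4.  6.  3. 11. 20. 35. 38. 45. -5.  0. -4. -8.]
 [ 1. -2. 12. 31. 37. 35. 37. 38. 33. 36. 40.  7.  6.  7.  8.  8.
[... 4327 characters left out ...]
. 176. 160. 157. 153. 154. 155. 156. 157. 148. 149. 148. 147. 149. 148. 150. 149. 146.]
 [148. 152. 147. 150. 150. 151. 151. 158. 155. 150. 151. 153. 151. 156. 153. 156. 156. 154. 154. 155. 145. 146. 148. 153. 146. 149. 149. 149. 149. 148.]
 [149. 148. 148. 152. 148. 151. 149. 150. 154. 155. 156. 155. 156. 154. 156. 155. 152. 158. 156. 146. 142. 150. 145. 145. 143. 144. 142. 104. 103. 105.]
 [147. 149. 146. 150. 146. 144. 144. 147. 146. 146. 151. 155. 153. 155. 155. 154. 156. 138. 114. 114. 108. 104. 103. 105.  99. 101. 102. 102. 104. 102.]
 [106. 100. 104. 101. 102.  98. 103. 105. 101. 101.  97. 106. 102. 110. 112. 106. 108. 105. 106. 102. 103.  99.  99. 101. 103. 100.  97. 102. 103. 103.]]
```

View pics/zA.png

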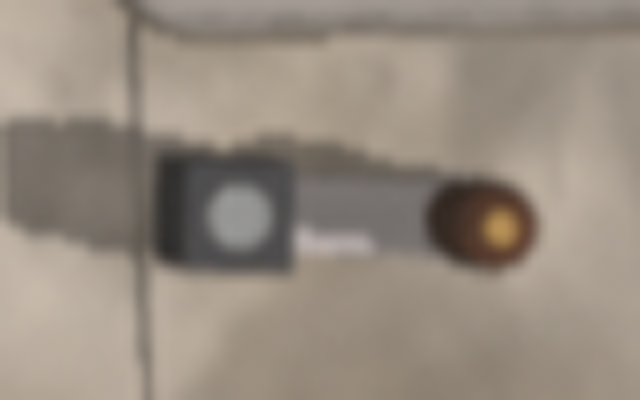

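View pics/zB.png

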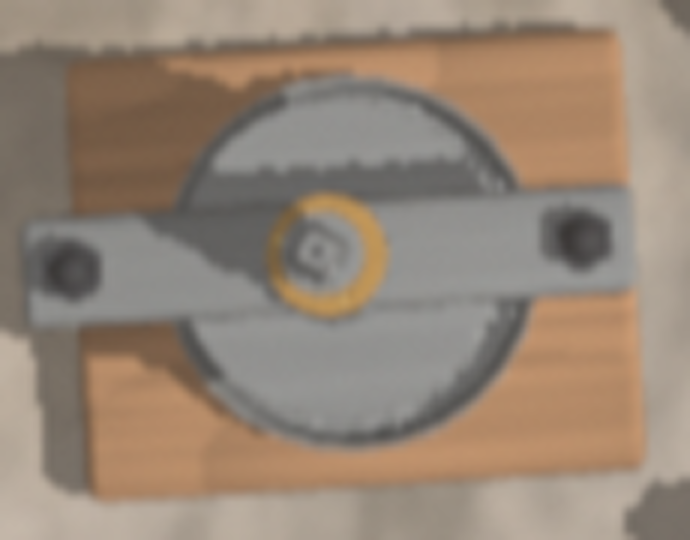

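View pics/zC.png

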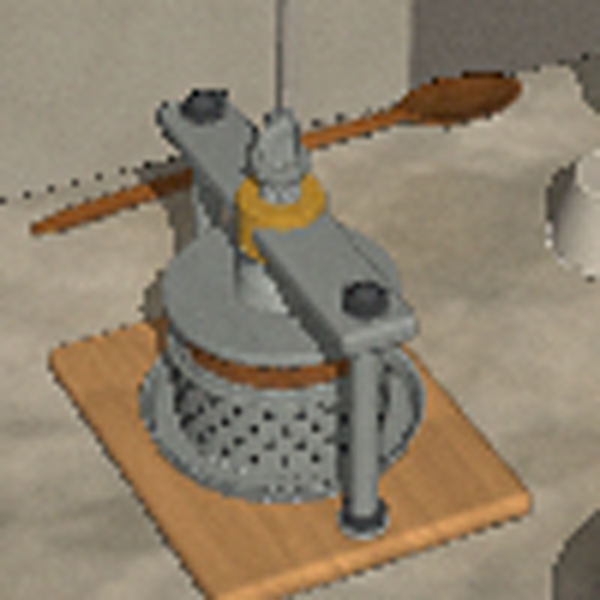

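```bash
cat >> h.py <<'E'
from scipy.spatial.transform import Rotation as Ro
def toolR(s=None):
    s=s or telemetry.sense(); q=s['ee_rot']; return Ro.from_quat([q[1],q[2],q[3],q[0]]).as_matrix()
def goal(xang):
    # tool pointing down (y=-z), jaw x-axis at world angle xang
    x=np.array([np.cos(xang),np.sin(xang),0]); y=np.array([0,0,-1.]); return np.stack([x,y,np.cross(x,y)],1)
def move(p,R1,s=None):
    s=s or telemetry.sense(); R=toolR(s)
    print('delta cm',(R.T@(np.array(p)-s['eef_pos'])/10).round(2),'twist',Ro.from_matrix(R.T@R1).as_rotvec().round(3))
E
python3 - <<'E'
from h import *
a=np.load('pics/top0.npz')
print('hub',ray(a,459.9,312,38),'knob',ray(a,490.5,313,48), ray(a,492.5,313.5,48))
print('head',ray(a,225+322/6,220+252/6,200), 'bush',ray(a,225+327/6,220+255/6,156))
print('nuts',ray(a,225+583/6,220+240/6,162),ray(a,225+75/6,220+272/6,162))
print(toolR().round(3))
W=cloud(a);Z=W[...,2]
m=np.zeros(Z.shape,bool);m[300:324,446:502]=1
print(np.nanmean(W[m&(Z>33)&(Z<42)&(np.arange(640)<468)],axis=0))
w=np.load('pics/wrist0.npz');R,t=cam(w);T=toolR();s=telemetry.sense();print('cam in tool',T.T@(-R.T@t-s['eef_pos']),T.T@R[2])
E
```

```text
hub [ 409.35640664 -243.52385331   38.        ] knob [ 406.15360797 -308.99358728   48.        ] [ 404.94308336 -313.3789288    48.        ]
head [527.00803677 147.65062969 200.        ] bush [527.07550502 149.23890741 156.        ]
nuts [529.87229879  61.53994695 162.        ] [523.26509425 234.72043404 162.        ]
[[ 0.323 -0.001 -0.946]
 [ 0.946 -0.001  0.323]
 [-0.001 -1.     0.   ]]
[ 408.78545239 -242.11626863   37.29794398]
cam in tool [ 9.77714679e-02 -1.43001941e+02  7.18513630e+01] [-7.06639123e-04  9.58011043e-01 -2.86730436e-01]
```

View pics/wrist0.png

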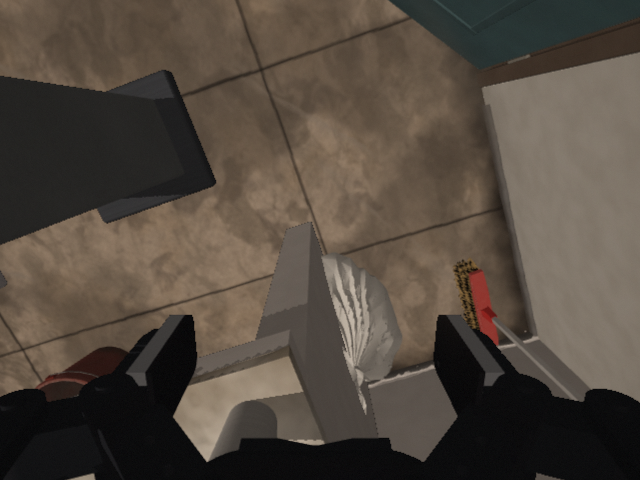

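Run:
```python
from h import *
move([545,148,320],goal(0))
move([357,322,320],goal(np.radians(36)))
```

```text
delta cm [-20.88  -8.91 -46.8 ] twist [ 0.000e+00  1.242e+00 -1.000e-03]
delta cm [-10.49  -8.91 -23.39] twist [ 0.     0.614 -0.001]
```

```bash
R='{"delta_pos":[-20.9,-8.9,-46.8],"twist":[0,1.24,0],"jaw":1}'; echo; python3 -m handwheel '[{"delta_pos":[-2.1,-3,-4.7],"twist":[0,0.12,0],"jaw":1},{"delta_pos":[-3.5,-6,-7.5],"twist":[0,0.24,0],"jaw":1},{"delta_pos":[-5,-8.9,-11],"twist":[0,0.36,0],"jaw":1},{"delta_pos":[-6.5,-8.9,-14.5],"twist":[0,0.48,0],"jaw":1},{"delta_pos":[-8,-8.9,-18],"twist":[0,0.6,0],"jaw":1},{"delta_pos":[-9.6,-8.9,-21.5],"twist":[0,0.72,0],"jaw":1},{"delta_pos":[-11.2,-8.9,-25],"twist":[0,0.84,0],"jaw":1},{"delta_pos":[-12.7,-8.9,-28.5],"twist":[0,0.96,0],"jaw":1},{"delta_pos":[-14.3,-8.9,-32],"twist":[0,1.08,0],"jaw":1},{"delta_pos":[-15.8,-8.9,-35.5],"twist":[0,1.2,0],"jaw":1}]'
python3 - <<'E'
from h import *
move([545,148,320],goal(0))
E
```

```text
time_s: 0.98
eef_pos: [455.7, 230.7, 320.2]
ee_rot: [-0.707, 0.707, 0.013, -0.013]
force: [0.9, 0.8, 0.1]
grip_width: 1.003
delta cm [ 8.63  0.02 -8.59] twist [ 0.     0.036 -0.   ]
```

```bash
python3 -m handwheel '[{"delta_pos":[2.5,0,-2.5],"twist":[0,0.036,0],"jaw":1},{"delta_pos":[5,0,-5],"twist":[0,0.036,0],"jaw":1},{"delta_pos":[7.2,0,-7.2],"twist":[0,0.036,0],"jaw":1},{"delta_pos":[8.6,0,-8.6],"twist":[0,0.036,0],"jaw":1},{"delta_pos":[8.6,0,-8.6],"twist":[0,0.036,0],"jaw":1},{"delta_pos":[8.6,0,-8.6],"twist":[0,0.036,0],"jaw":1},{"delta_pos":[8.6,0,-8.6],"twist":[0,0.036,0],"jaw":1},{"delta_pos":[8.6,0,-8.6],"twist":[0,0.036,0],"jaw":1},{"delta_pos":[8.6,0,-8.6],"twist":[0,0.036,0],"jaw":1},{"delta_pos":[8.6,0,-8.6],"twist":[0,0.036,0],"jaw":1}]'
python3 - <<'E'
from h import *
c=cap('wrist','w1');np.savez('pics/w1.npz',**c)
E
```

```text
time_s: 1.82
eef_pos: [543.6, 151.1, 320.6]
ee_rot: [0.707, -0.707, -0.003, 0.002]
force: [-0.5, -0.8, -0.6]
grip_width: 1.004
```

View pics/w1.png

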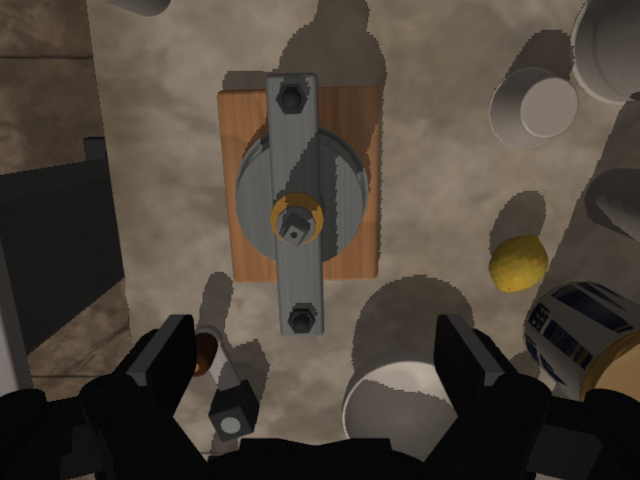

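Run:
```python
from h import *
a=np.load('pics/w1.npz'); f=a['frame'][:,:,::-1]
cv2.imwrite('pics/z1.png',cv2.resize(f[185:260,255:340],None,fx=9,fy=8,interpolation=cv2.INTER_CUBIC)[:, :])
W=cloud(a);Z=W[...,2]
np.set_printoptions(linewidth=250,suppress=True)
print(Z[205:250,276:316:1].round().astype(int))
```

```text
[[156 157 156 ... 156 158 156]
 [157 156 158 ... 156 155 156]
 [157 157 157 ... 158 156 157]
 ...
 [150 149 150 ... 150 149 150]
 [148 150 150 ... 151 150 150]
 [150 150 150 ... 150 152 150]]<stdin>:6: RuntimeWarning: invalid value encountered in cast
```

View pics/z1.png

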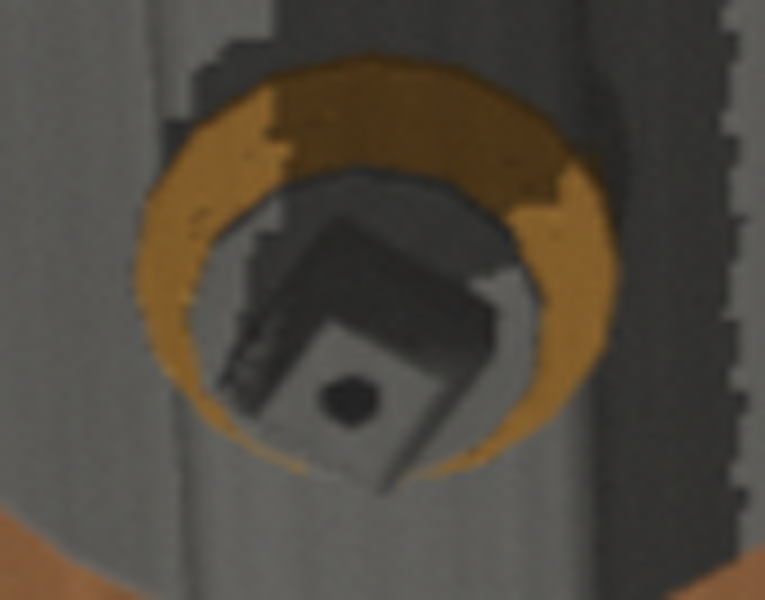

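Run:
```python
from h import *
a=np.load('pics/w1.npz')
P=lambda x,y,z:ray(a,255+x/9-.45,185+y/8-.45,z)
W=cloud(a);Z=W[...,2]
sub=W[232:238,290:298];print('top z',np.nanmedian(sub[...,2]))
# shoulder ring patch
for (x,y) in [(215,290),(510,330),(500,420)]:
    u=int(255+x/9);v=int(185+y/8);print('sh',np.nanmedian(Z[v-1:v+2,u-1:u+2]))
zt=float(np.nanmedian(sub[...,2]))
C=np.array([P(*p,zt) for p in [(330,320),(442,380),(382,492),(255,415)]]);print(C.round(1),C.mean(0))
print('dot',P(350,400,zt))
for i in range(4):
    d=C[(i+1)%4]-C[i];print(np.hypot(*d[:2]).round(1),np.degrees(np.arctan2(d[1],d[0]))%90)
print('nut',ray(a,292,98,162),ray(a,302,319,162))
def fit(m):
    c=W[m];return len(c),np.nanmean(c,0)
m=np.zeros(Z.shape,bool);m[185:260,255:340]=1
print('top',fit(m&(Z>196)))
sh=m&(Z>172)&(Z<180);print('sh',fit(sh))
print('bush z',np.nanmedian(Z[m&(Z>153)&(Z<159)]))
# plate and rim heights
g=np.load('pics/top0.npz');Wg=cloud(g)
print('plate top',np.nanmedian(Wg[236:246,270:300,2]),np.nanmedian(Wg[278:286,270:300,2]), 'crosshd', np.nanmedian(Wg[258:266,296:310,2]),'table',np.nanmedian(Wg[330:345,240:300,2]))
```

```text
top z 202.37695207765978
sh 178.4270911167517
sh 178.05578286433962
sh 177.3014341321954
[[529.  159.6 202.4]
 [537.2 154.5 202.4]
 [532.8 144.8 202.4]
 [523.4 151.4 202.4]] [530.60205731 152.60182145 202.37695208]
dot [530.43503324 152.78200427 202.37695208]
9.7 58.325673775696416
10.7 65.28210593171333
11.5 54.66575137120134
9.9 55.42486877216957
nut [528.14570629 240.6005088  162.        ] [534.72778322  70.23792244 162.        ]
top (402, array([530.39527957, 153.6300364 , 200.6200086 ]))
sh (581, array([531.0228972 , 156.43823336, 177.75351096]))
bush z 156.5153117380798
plate top 100.927649542295 102.18581443183717 crosshd 148.8322538084721 table -1.8806164550526268
```

Run:
```python
from h import *
s=telemetry.sense();print(s['time_s'],s['eef_pos'],abs(s['dq']).max())
c=cap('wrist','w2');np.savez('pics/w2.npz',**c)
s=telemetry.sense();print(s['time_s'],s['eef_pos'],toolR(s).round(4))
R,t=cam(c);print(-R.T@t); c=np.load('pics/w1.npz');R,t=cam(c);print(-R.T@t)
```

```text
1.8667 [543.6751547  150.91411997 320.52005264] 0.00566449708739193
1.9167 [543.77132107 150.79695129 320.44836089] [[ 1.0e+00  2.0e-04 -6.6e-03]
 [ 6.6e-03  0.0e+00  1.0e+00]
 [ 2.0e-04 -1.0e+00  0.0e+00]]
[544.23260551 223.6403637  463.59906726]
[544.11659033 223.76770068 463.65220303]
```

```bash
python3 -m handwheel '[{"delta_pos":[-1,1,-3.5],"twist":[0,0,0],"jaw":1},{"delta_pos":[-2.2,2.3,-7.2],"twist":[0,0,0],"jaw":1},{"delta_pos":[-3.4,3.8,-10.9],"twist":[0,0,0],"jaw":1},{"delta_pos":[-4.6,5.4,-14.6],"twist":[0,0,0],"jaw":1},{"delta_pos":[-5.8,7,-18.3],"twist":[0,0,0],"jaw":1},{"delta_pos":[-7,8.6,-22],"twist":[0,0,0],"jaw":1},{"delta_pos":[-8.2,10.2,-25.7],"twist":[0,0,0],"jaw":1},{"delta_pos":[-9.4,11.8,-29.4],"twist":[0,0,0],"jaw":1},{"delta_pos":[-10.6,13.4,-33.1],"twist":[0,0,0],"jaw":1},{"delta_pos":[-11.6,15,-36.5],"twist":[0,0,0],"jaw":1}]'
python3 - <<'E'
from h import *
move([422,-245,158],goal(0))
E
```

```text
time_s: 2.75
eef_pos: [429.3, -216.9, 170.0]
ee_rot: [-0.707, 0.707, 0.002, -0.002]
force: [1.6, -1.5, -0.5]
grip_width: 1.001
delta cm [-0.75  1.2  -2.81] twist [0.001 0.006 0.001]
```

```bash
python3 -m handwheel '[{"delta_pos":[-0.4,0.6,-1.4],"twist":[0,0.006,0],"jaw":1},{"delta_pos":[-0.7,1.2,-2.8],"twist":[0,0.006,0],"jaw":1},{"delta_pos":[-0.7,1.2,-2.8],"twist":[0,0.006,0],"jaw":1},{"delta_pos":[-0.7,1.2,-2.8],"twist":[0,0.006,0],"jaw":1},{"delta_pos":[-0.7,1.2,-2.8],"twist":[0,0.006,0],"jaw":1},{"delta_pos":[-0.7,1.2,-2.8],"twist":[0,0.006,0],"jaw":1},{"delta_pos":[-0.7,1.2,-2.8],"twist":[0,0.006,0],"jaw":1},{"delta_pos":[-0.7,1.2,-2.8],"twist":[0,0.006,0],"jaw":1},{"delta_pos":[-0.7,1.2,-2.8],"twist":[0,0.006,0],"jaw":1},{"delta_pos":[-0.7,1.2,-2.8],"twist":[0,0.006,0],"jaw":1}]'
python3 - <<'E'
from h import *
c=cap('wrist','w3');np.savez('pics/w3.npz',**c)
s=telemetry.sense();print(s['eef_pos'],abs(s['dq']).max(),toolR(s).round(4))
f=c['frame'][:,:,::-1]
cv2.imwrite('pics/z3.png',cv2.resize(f[40:300,220:380],None,fx=4,fy=4,interpolation=cv2.INTER_CUBIC)[:600])
a=np.load('pics/w2.npz')['frame'][:,:,::-1]
cv2.imwrite('pics/z2.png',cv2.resize(a[205:255,265:325],None,fx=12,fy=12,interpolation=cv2.INTER_CUBIC))
E
```

```text
time_s: 3.58
eef_pos: [423.5, -243.1, 158.4]
ee_rot: [-0.707, 0.707, 0.0, -0.0]
force: [0.6, 0.4, -0.3]
grip_width: 0.996
[ 423.46471113 -243.18312715  158.36374421] 0.002936784782977097 [[ 1.e+00  1.e-04 -3.e-04]
 [ 3.e-04 -1.e-04  1.e+00]
 [ 1.e-04 -1.e+00 -1.e-04]]
```

View pics/w3.png

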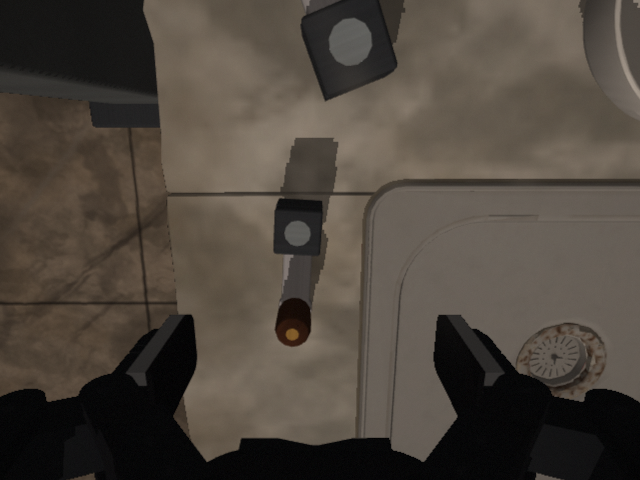

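View pics/z2.png

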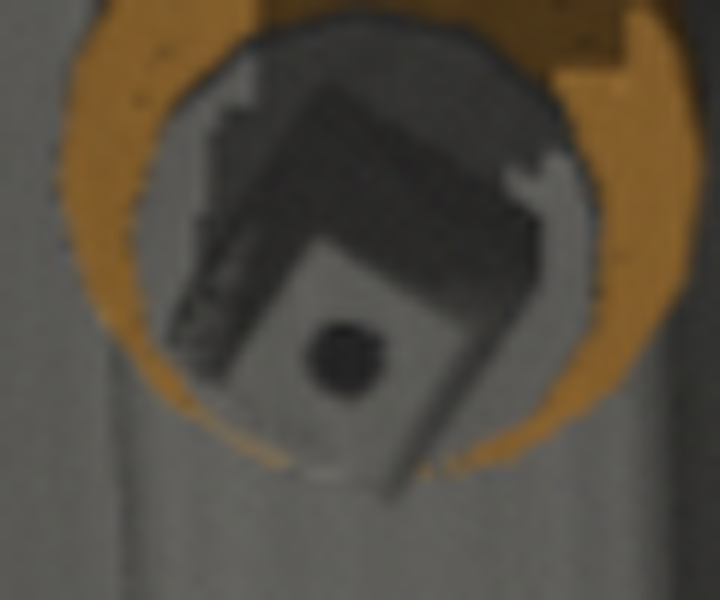

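Run:
```python
from h import *
def ang(p,q): d=q-p; return np.degrees(np.arctan2(d[1],d[0]))
a=np.load('pics/w2.npz');b=np.load('pics/w3.npz')
P=lambda x,y,z:ray(a,265+x/12-.46,205+y/12-.46,z)
ZT=200.5
print('dot',P(345,358,ZT))
print(ang(P(318,238,ZT),P(465,325,ZT)),ang(P(222,383,ZT),P(318,238,ZT)))
print('base(z~191)',ang(P(330,85,191.5),P(540,215,191.5)),ang(P(395,495,192),P(540,270,192)))
cen=np.mean([P(*p,ZT) for p in [(318,238),(465,325),(222,383)]][1:],0);print('diagmid',cen)
# hub spot
f=b['frame'].astype(int);g=f.sum(2)
sub=g[205:256,275:322]; m=(sub>330).astype(np.uint8)
n,l,st,ce=cv2.connectedComponentsWithStats(m)
for i in range(1,n):
    if st[i,4]>100: print(st[i],ce[i]+[275,205]); c0=ce[i]+[275,205]
print('hub',ray(b,*c0,38)); k=ray(b,292,334.5,48);print('knob',k,ang(ray(b,*c0,38),k))
W=cloud(b);Z=W[...,2]
mm=np.zeros(Z.shape,bool);mm[195:260,268:328]=1
h=W[mm&(Z>33)&(Z<43)];print(len(h),h.mean(0))
print('table',np.nanmedian(Z[260:330,200:260]))
cv2.imwrite('pics/z3.png',cv2.resize(b['frame'][190:350,260:340,::-1],None,fx=3.7,fy=3.7,interpolation=cv2.INTER_CUBIC))
hubm=(g<200).astype(np.uint8)*mm
# min area rect of hub top by depth
hm=(mm&(Z>34)).astype(np.uint8)
```

```text
dot [530.32670561 152.2785196  200.5       ]
-31.213283572125324 56.917660803931504
base(z~191) -32.13184286444466 58.188279426966076
diagmid [530.23305509 152.50618586 200.5       ]Traceback (most recent call last):
  File "<stdin>", line 16, in <module>
NameError: name 'c0' is not defined. Did you mean: 'ce'?
```

View pics/z3.png

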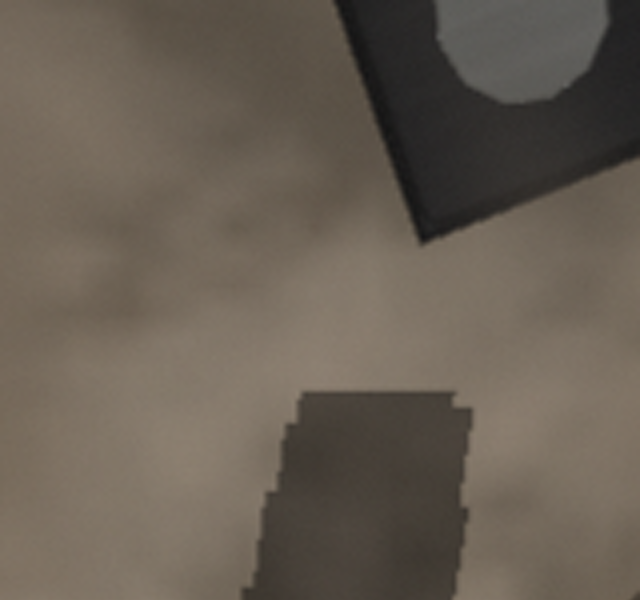

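Run:
```python
from h import *
def ang(p,q): d=q-p; return np.degrees(np.arctan2(d[1],d[0]))
b=np.load('pics/w3.npz')
f=b['frame'].astype(int);g=f.sum(2)
sub=g[205:256,277:320]; print(np.percentile(sub,[10,50,80,90,99]))
m=(sub>280).astype(np.uint8)
n,l,st,ce=cv2.connectedComponentsWithStats(m)
for i in range(1,n):
    if st[i,4]>100: print(st[i],ce[i]+[277,205])
c0=np.array([298,233.5])
print('hub',ray(b,*c0,38)); k=ray(b,292,334.5,48);print('knob',k,ang(ray(b,*c0,38),k))
W=cloud(b);Z=W[...,2]
mm=np.zeros(Z.shape,bool);mm[195:260,268:328]=1
h=W[mm&(Z>33)&(Z<43)];print(len(h),h.mean(0))
print('table',np.nanmedian(Z[260:330,200:260]))
cv2.imwrite('pics/z3b.png',cv2.resize(b['frame'][190:350,240:350,::-1],None,fx=3.7,fy=3.7,interpolation=cv2.INTER_CUBIC))
```

```text
[ 59.  109.  261.6 269.  277. ]
hub [ 413.27986505 -241.19138401   38.        ]
knob [ 408.66554218 -311.30524482   48.        ] -93.76531139115282
2209 [ 412.57098346 -239.52393614   38.60135177]
table -0.39727672227092065
```

View pics/z3b.png

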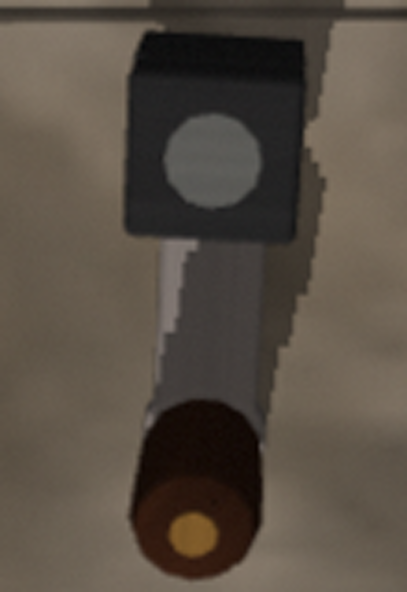

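```bash
python3 - <<'E'
from h import *
move([411.5,-242,5],goal(np.radians(-3.8)))
E
python3 -m handwheel '[{"delta_pos":[-0.4,2,0],"twist":[0,0.03,0],"jaw":1},{"delta_pos":[-0.8,5,0.05],"twist":[0,0.066,0],"jaw":1},{"delta_pos":[-1.2,8,0.1],"twist":[0,0.066,0],"jaw":1},{"delta_pos":[-1.2,10.5,0.1],"twist":[0,0.066,0],"jaw":1},{"delta_pos":[-1.2,12.8,0.1],"twist":[0,0.066,0],"jaw":1},{"delta_pos":[-1.2,14.3,0.1],"twist":[0,0.066,0],"jaw":1},{"delta_pos":[-1.2,15.1,0.1],"twist":[0,0.066,0],"jaw":1},{"delta_pos":[-1.2,15.3,0.1],"twist":[0,0.066,0],"jaw":1},{"delta_pos":[-1.2,15.3,0.1],"twist":[0,0.066,0],"jaw":1},{"delta_pos":[-1.2,15.3,0.1],"twist":[0,0.066,0],"jaw":1}]'
python3 - <<'E'
from h import *
c=cap('wrist','w4');c=cap('scene','s4')
E
```

```text
delta cm [-1.2  15.34  0.12] twist [0.    0.067 0.   ]
time_s: 4.47
eef_pos: [411.9, -242.8, 6.2]
ee_rot: [-0.706, 0.707, -0.023, 0.024]
force: [1.4, -0.3, 0.8]
grip_width: 1.0
```

View pics/w4.png

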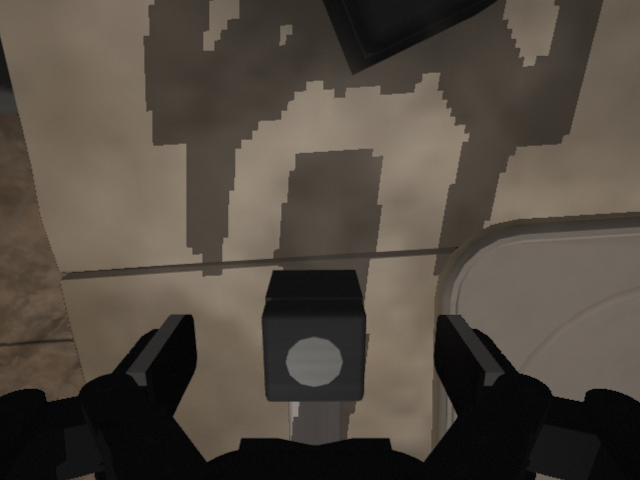

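```bash
python3 -m handwheel '[{"delta_pos":[0,0,0],"twist":[0,0,0],"jaw":0.6},{"delta_pos":[0,0,0],"twist":[0,0,0],"jaw":0.3},{"delta_pos":[0,0,0],"twist":[0,0,0],"jaw":0.2},{"delta_pos":[0,0,0],"twist":[0,0,0],"jaw":0.2},{"delta_pos":[0,0,0],"twist":[0,0,0],"jaw":0.2},{"delta_pos":[0,0,0],"twist":[0,0,0],"jaw":0.2},{"delta_pos":[0,0,0],"twist":[0,0,0],"jaw":0.2},{"delta_pos":[0,0,0],"twist":[0,0,0],"jaw":0.2},{"delta_pos":[0,0,0],"twist":[0,0,0],"jaw":0.2},{"delta_pos":[0,0,0],"twist":[0,0,0],"jaw":0.2}]' 50
python3 - <<'E'
from h import *
c=cap('wrist','w5');np.savez('pics/w5.npz',**c)
E
```

```text
time_s: 5.4
eef_pos: [411.6, -242.5, 5.6]
ee_rot: [-0.707, 0.707, -0.023, 0.024]
force: [1.2, 0.9, 6.4]
grip_width: 0.369
```

View pics/w5.png

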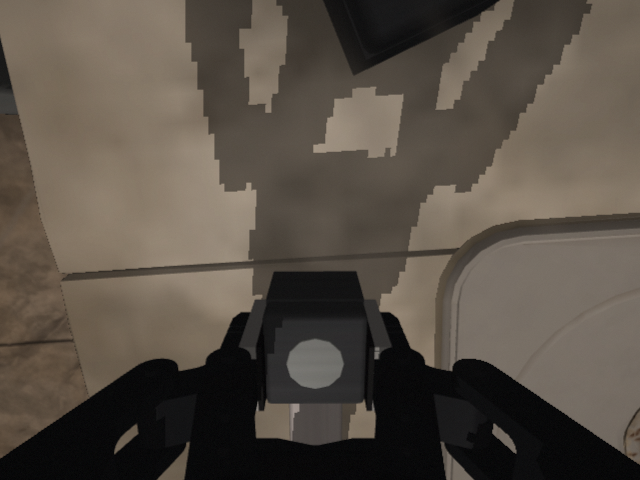

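Run:
```python
from h import *
b=np.load('pics/w5.npz');s=telemetry.sense()
h=ray(b,315,363.5,38);T=toolR(s);print('hub',h,s['eef_pos'],'in tool',T.T@(h-s['eef_pos']))
b=np.load('pics/w3.npz');h=ray(b,297.2,233.2,38);print(h)
# estimate: head in wrist frame minus (w3 hub - true TCP at grasp)
head=np.array([530.3,152.35]); 
off=T.T@(np.append(h[:2],0)-np.append(s['eef_pos'][:2],0)); off[1]=0
off[0]=T.T[0]@(np.array([412.9,-241.2,0])-np.append(s['eef_pos'][:2],0))
print('off',off)
G=goal(np.radians(-31.8)); 
p=np.append(head,0)-G@off; print('tcp target',p)
move([p[0],p[1],250],G,s)
```

```text
hub [ 412.78812949 -241.31112315   38.        ] [ 411.59901241 -242.47234564    5.55291108] in tool [  1.12636166 -32.44697392   1.22523852]
[ 412.74610809 -240.9832536    38.        ]
off [1.21422531 0.         1.56151558]
tcp target [528.4451891  151.66272238   0.        ]
delta cm [  9.07 -24.45  40.09] twist [0.    0.489 0.001]
```

```bash
python3 -m handwheel '[{"delta_pos":[0,-2,0],"twist":[0,0,0],"jaw":0.2},{"delta_pos":[0,-5,0],"twist":[0,0,0],"jaw":0.2},{"delta_pos":[0.3,-8.5,1.5],"twist":[0,0,0],"jaw":0.2},{"delta_pos":[0.8,-11.5,4],"twist":[0,0.05,0],"jaw":0.2},{"delta_pos":[1.4,-14,7],"twist":[0,0.1,0],"jaw":0.2},{"delta_pos":[2.1,-16.5,10],"twist":[0,0.15,0],"jaw":0.2},{"delta_pos":[2.8,-19,13],"twist":[0,0.2,0],"jaw":0.2},{"delta_pos":[3.5,-21.5,16],"twist":[0,0.25,0],"jaw":0.2},{"delta_pos":[4.3,-24,19],"twist":[0,0.3,0],"jaw":0.2},{"delta_pos":[5,-24.5,22],"twist":[0,0.35,0],"jaw":0.2}]'
python3 - <<'E'
from h import *
move([528.7,150.4,250],goal(np.radians(-31.8)))
E
```

```text
time_s: 6.28
eef_pos: [476.9, -24.8, 253.8]
ee_rot: [-0.692, 0.692, -0.145, 0.149]
force: [-0.1, -1.2, -1.5]
grip_width: 0.37
delta cm [-2.39  0.38 18.11] twist [-0.001  0.137  0.005]
```

```bash
python3 -m handwheel '[{"delta_pos":[-0.4,0.1,3],"twist":[0,0.03,0],"jaw":0.2},{"delta_pos":[-0.8,0.2,6],"twist":[0,0.06,0],"jaw":0.2},{"delta_pos":[-1.2,0.3,9],"twist":[0,0.1,0],"jaw":0.2},{"delta_pos":[-1.6,0.4,12],"twist":[0,0.137,0],"jaw":0.2},{"delta_pos":[-2,0.4,15],"twist":[0,0.137,0],"jaw":0.2},{"delta_pos":[-2.2,0.4,17],"twist":[0,0.137,0],"jaw":0.2},{"delta_pos":[-2.4,0.4,18.1],"twist":[0,0.137,0],"jaw":0.2},{"delta_pos":[-2.4,0.4,18.1],"twist":[0,0.137,0],"jaw":0.2},{"delta_pos":[-2.4,0.4,18.1],"twist":[0,0.137,0],"jaw":0.2},{"delta_pos":[-2.4,0.4,18.1],"twist":[0,0.137,0],"jaw":0.2}]'
python3 - <<'E'
from h import *
c=cap('wrist','w6');np.savez('pics/w6.npz',**c);c=cap('scene','s6');cv2.imwrite('pics/s6z.png',cv2.resize(c['frame'][100:300,200:400,::-1],None,fx=3,fy=3,interpolation=cv2.INTER_CUBIC))
np.savez('pics/s6.npz',**c)
move([528.7,150.4,250],goal(np.radians(-31.8)))
E
```

```text
time_s: 7.12
eef_pos: [526.8, 148.1, 246.1]
ee_rot: [-0.68, 0.68, -0.194, 0.193]
force: [0.3, -0.1, -2.5]
grip_width: 0.372
delta cm [ 0.03 -0.36  0.3 ] twist [ 0.     0.001 -0.   ]
```

View pics/w6.png

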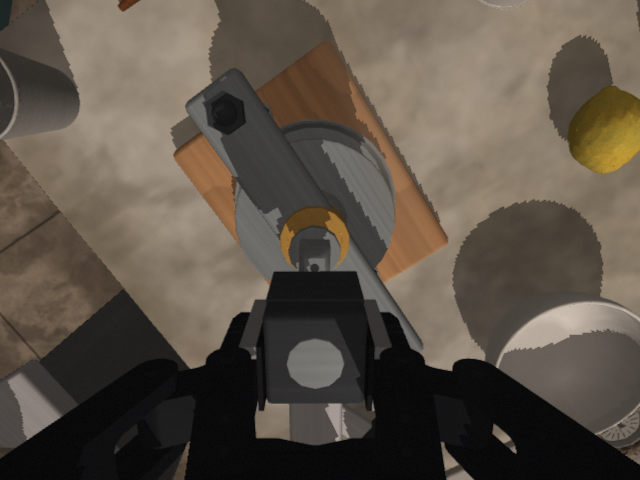

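View pics/s6z.png

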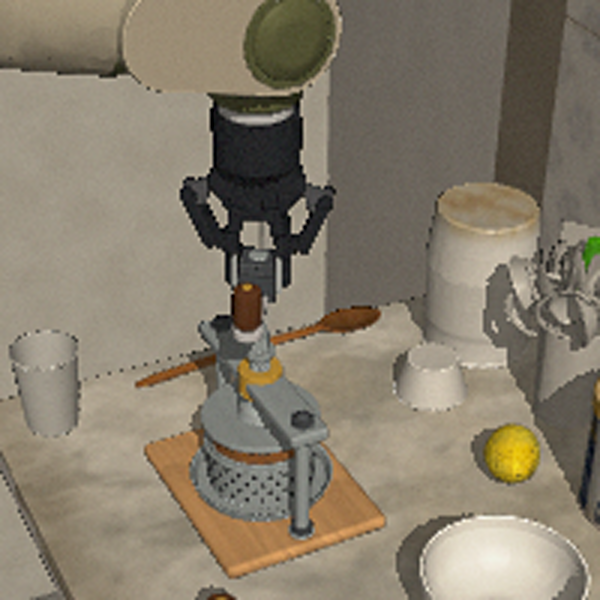

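Run:
```python
from h import *
b=np.load('pics/w6.npz');s=telemetry.sense();T=toolR(s)
cv2.imwrite('pics/z6.png',cv2.resize(b['frame'][195:385,250:380,::-1],None,fx=5,fy=3.15,interpolation=cv2.INTER_CUBIC))
f=b['frame'].astype(int).sum(2)
for (u,v,z) in [(315,363.5,278.4),(314.5,267.5,200.5)]:
    print(T.T@(ray(b,u,v,z)-s['eef_pos']))
cv2.imwrite('pics/z6.png',cv2.resize(b['frame'][200:280,270:370,::-1],None,fx=7,fy=7,interpolation=cv2.INTER_CUBIC))
```

```text
[  0.9875754  -32.04518501   1.6812796 ]
[ 0.76080405 45.85396159  5.30314956]
```

View pics/z6.png

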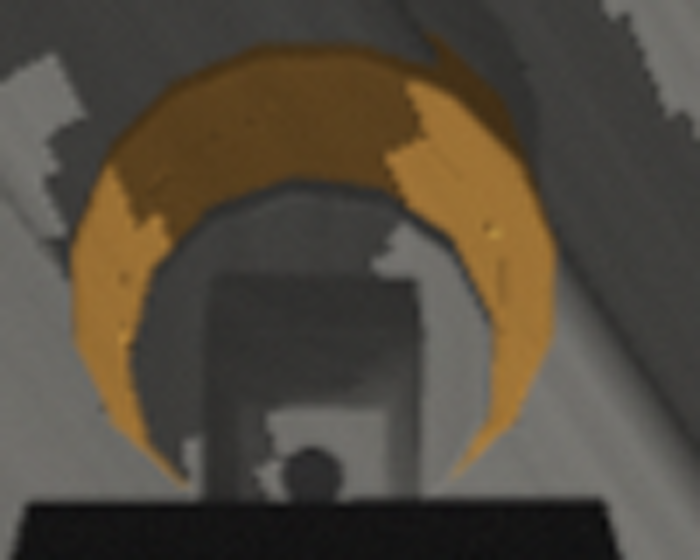

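```bash
python3 -m handwheel '[{"delta_pos":[0,0.5,0.2],"twist":[0,0,0],"jaw":0.2},{"delta_pos":[0,1.5,0.33],"twist":[0,0,0],"jaw":0.2},{"delta_pos":[0,2.5,0.33],"twist":[0,0,0],"jaw":0.2},{"delta_pos":[0,3.3,0.33],"twist":[0,0,0],"jaw":0.2},{"delta_pos":[0,3.7,0.33],"twist":[0,0,0],"jaw":0.2},{"delta_pos":[0,4.0,0.33],"twist":[0,0,0],"jaw":0.2},{"delta_pos":[0,4.2,0.33],"twist":[0,0,0],"jaw":0.2},{"delta_pos":[0,4.4,0.33],"twist":[0,0,0],"jaw":0.2},{"delta_pos":[0,4.6,0.33],"twist":[0,0,0],"jaw":0.2},{"delta_pos":[0,4.6,0.33],"twist":[0,0,0],"jaw":0.2}]'
python3 - <<'E'
from h import *
c=cap('wrist','w7');s=telemetry.sense();print(s['force'],s['wrist_torque'],s['eef_pos'])
E
```

```text
time_s: 8.05
eef_pos: [528.7, 152.0, 200.1]
ee_rot: [-0.68, 0.68, -0.193, 0.193]
force: [0.6, 0.9, -1.4]
grip_width: 0.366
[ 0.19460177 -0.21238019 -1.94626048] [ 0.00652239 -0.01884888  0.05456895] [528.72430998 151.97386525 200.30292869]
```

View pics/w7.png

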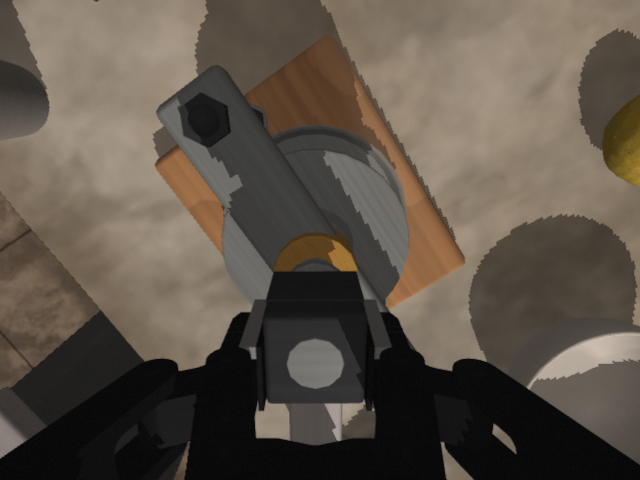

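```bash
python3 -m handwheel '[{"delta_pos":[0,0.2,0],"twist":[0,0,0],"jaw":0.2},{"delta_pos":[0,0.4,0],"twist":[0,0,0],"jaw":0.2},{"delta_pos":[0,0.5,0],"twist":[0,0,0],"jaw":0.2},{"delta_pos":[0,0.6,0],"twist":[0,0,0],"jaw":0.2},{"delta_pos":[0,0.7,0],"twist":[0,0,0],"jaw":0.2},{"delta_pos":[0,0.8,0],"twist":[0,0,0],"jaw":0.2},{"delta_pos":[0,0.9,0],"twist":[0,0,0],"jaw":0.2},{"delta_pos":[0,1,0],"twist":[0,0,0],"jaw":0.2},{"delta_pos":[0,1,0],"twist":[0,0,0],"jaw":0.2},{"delta_pos":[0,1,0],"twist":[0,0,0],"jaw":0.2}]'
python3 - <<'E'
from h import *
s=telemetry.sense();print(s['force'],s['wrist_torque'],s['eef_pos'])
E
```

```text
time_s: 8.93
eef_pos: [528.6, 151.8, 190.1]
ee_rot: [-0.68, 0.68, -0.193, 0.193]
force: [-1.7, -3.7, -1.8]
grip_width: 0.366
[-1.70708784 -3.72545777 -1.80135714] [-0.69066205  0.27353669 -0.05541737] [528.63444074 151.79765032 190.10947986]
```

```bash
python3 -m handwheel '[{"delta_pos":[0,0,-0.05],"twist":[0,0,0],"jaw":0.2},{"delta_pos":[0,0.1,-0.08],"twist":[0,0,0],"jaw":0.2},{"delta_pos":[0,0.2,-0.08],"twist":[0,0,0],"jaw":0.2},{"delta_pos":[0,0.3,-0.08],"twist":[0,0,0],"jaw":0.2},{"delta_pos":[0,0.4,-0.08],"twist":[0,0,0],"jaw":0.2},{"delta_pos":[0,0.5,-0.08],"twist":[0,0,0],"jaw":0.2},{"delta_pos":[0,0.55,-0.08],"twist":[0,0,0],"jaw":0.2},{"delta_pos":[0,0.6,-0.08],"twist":[0,0,0],"jaw":0.2},{"delta_pos":[0,0.6,-0.08],"twist":[0,0,0],"jaw":0.2},{"delta_pos":[0,0.6,-0.08],"twist":[0,0,0],"jaw":0.2}]'
python3 - <<'E'
from h import *
s=telemetry.sense();print(s['force'],s['wrist_torque'],s['eef_pos'])
E
```

```text
time_s: 9.77
eef_pos: [528.3, 151.3, 184.3]
ee_rot: [0.68, -0.68, 0.193, -0.193]
force: [0.9, 0.2, -1.6]
grip_width: 0.366
[ 0.90073908  0.2233554  -1.58617458] [0.00450755 0.003035   0.00083185] [528.32204349 151.2731019  184.30024102]
```

```bash
python3 -m handwheel '[{"delta_pos":[0,0.05,0],"twist":[0,0,0],"jaw":0.2},{"delta_pos":[0,0.1,0],"twist":[0,0,0],"jaw":0.2},{"delta_pos":[0,0.15,0],"twist":[0,0,0],"jaw":0.2},{"delta_pos":[0,0.2,0],"twist":[0,0,0],"jaw":0.2},{"delta_pos":[0,0.2,0],"twist":[0,0,0],"jaw":0.2},{"delta_pos":[0,0.2,0],"twist":[0,0,0],"jaw":0.2},{"delta_pos":[0,0.2,0],"twist":[0,0,0],"jaw":0.2},{"delta_pos":[0,0.2,0],"twist":[0,0,0],"jaw":0.2},{"delta_pos":[0,0.2,0],"twist":[0,0,0],"jaw":0.2},{"delta_pos":[0,0.2,0],"twist":[0,0,0],"jaw":0.2}]'
python3 - <<'E'
from h import *
s=telemetry.sense();print(s['force'],s['wrist_torque'],s['eef_pos'])
E
```

```text
time_s: 10.6
eef_pos: [528.4, 151.3, 182.9]
ee_rot: [0.68, -0.68, 0.193, -0.193]
force: [-3.4, -0.0, 5.6]
grip_width: 0.368
[-3.43680876 -0.00658803  5.56755974] [-0.06653047  0.52630734  0.01031575] [528.3885784  151.29643247 182.94185994]
```

```bash
python3 -m handwheel '[{"delta_pos":[0,0,0],"twist":[0,0,0],"jaw":0.5},{"delta_pos":[0,0,0],"twist":[0,0,0],"jaw":0.7},{"delta_pos":[0,0,0],"twist":[0,0,0],"jaw":0.8},{"delta_pos":[0,0,0],"twist":[0,0,0],"jaw":0.8},{"delta_pos":[0,0,0],"twist":[0,0,0],"jaw":0.8},{"delta_pos":[0,-1.5,0],"twist":[0,0,0],"jaw":0.8},{"delta_pos":[0,-4,0],"twist":[0,0,0],"jaw":0.8},{"delta_pos":[0,-7,0],"twist":[0,0,0],"jaw":0.8},{"delta_pos":[0,-9,0],"twist":[0,0,0],"jaw":0.8},{"delta_pos":[0,-10,0],"twist":[0,0,0],"jaw":0.8}]'
python3 - <<'E'
from h import *
c=cap('wrist','w8');np.savez('pics/w8.npz',**c)
c=cap('scene','s8');np.savez('pics/s8.npz',**c);cv2.imwrite('pics/s8z.png',cv2.resize(c['frame'][170:290,230:350,::-1],None,fx=5,fy=5,interpolation=cv2.INTER_CUBIC))
E
```

```text
time_s: 11.43
eef_pos: [528.9, 151.4, 285.1]
ee_rot: [0.681, -0.68, 0.192, -0.194]
force: [-0.1, 0.4, 0.7]
grip_width: 0.799
```

View pics/w8.png

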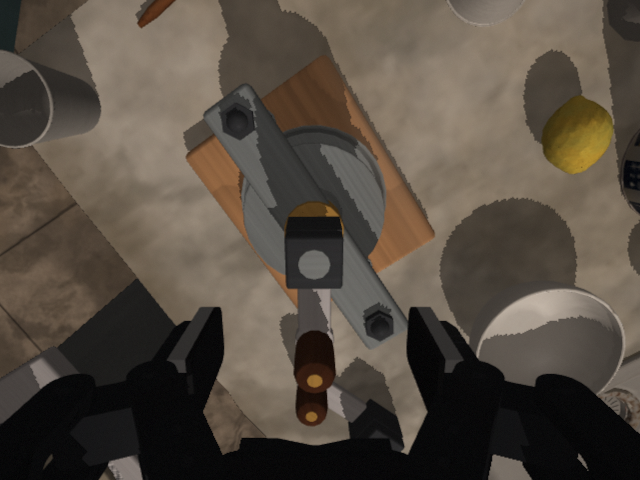

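View pics/s8z.png

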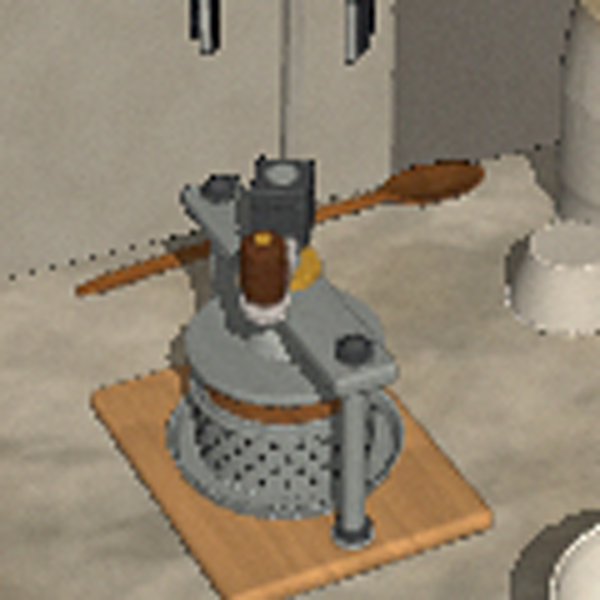

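Run:
```python
from h import *
b=np.load('pics/w8.npz');s=telemetry.sense();T=toolR(s);print(s['eef_pos'],T.round(3))
cv2.imwrite('pics/z8.png',cv2.resize(b['frame'][240:400,270:360,::-1],None,fx=3.7,fy=3.7,interpolation=cv2.INTER_CUBIC))
f=b['frame'].astype(int)
m=((f[...,0]-f[...,2]>70)&(f[...,0]>150)).astype(np.uint8);m[:360]=0;m[395:]=0;m[:,:290]=0;m[:,340:]=0
n,l,st,ce=cv2.connectedComponentsWithStats(m);print(st,ce)
# hub spot: by grey
g=f.sum(2);mm=np.zeros(g.shape,np.uint8);mm[243:288,290:338]=(g[243:288,290:338]>180);n,l,st,ce=cv2.connectedComponentsWithStats(mm);print(st,ce)
hb=T.T@(ray(b,314.7,264.5,215.4)-s['eef_pos']);kb=T.T@(ray(b,315,381,225.8)-s['eef_pos']);print(hb,kb,kb-hb)
```

```text
[528.723824   151.32070616 283.34936169] [[ 0.851  0.003  0.525]
 [-0.525  0.     0.851]
 [ 0.002 -1.     0.002]]
[[     0      0    640    480 307167]
 [   314    376      5     10     33]] [[319.50039229 239.48485352]
 [315.84848485 380.48484848]]
[[     0      0    640    480 306440]
 [   298    250     33     30    760]] [[319.51420506 239.43863073]
 [313.77236842 264.24473684]]
[ 1.23356528 67.95014429 -1.37895953] [  1.36737567  57.44820111 -68.80671086] [  0.13381038 -10.50194318 -67.42775134]
```

View pics/z8.png

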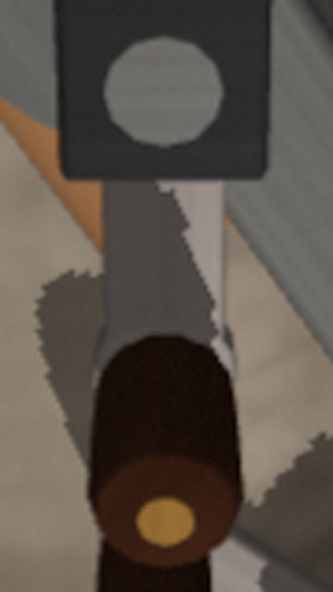

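Run:
```python
from h import *
b=cap('wrist','w9');s=telemetry.sense();T=toolR(s);print(s['eef_pos'],T.round(3))
f=b['frame'].astype(int)
m=((f[...,0]-f[...,2]>70)&(f[...,0]>150)).astype(np.uint8);m[:355]=0;m[395:]=0;m[:,:290]=0;m[:,340:]=0
n,l,st,ce=cv2.connectedComponentsWithStats(m);print(st[1:],ce[1:])
g=f.sum(2);mm=np.zeros(g.shape,np.uint8);mm[243:288,290:338]=(g[243:288,290:338]>180);n,l,st,c2=cv2.connectedComponentsWithStats(mm);print(st[1:],c2[1:])
hb=T.T@(ray(b,c2[1][0],c2[1][1],215.4)-s['eef_pos']);kb=T.T@(ray(b,*ce[1],225.4)-s['eef_pos']);print(hb,kb,kb-hb)
W=cloud(b);i,j=c2[1].round().astype(int);print('hubtop z',np.nanmedian(W[j-8:j+8,i-8:i+8,2]),np.nanmedian(W[j-8:j+8,i-8:i+8],axis=(0,1)))
```

```text
[528.23794068 151.25980237 281.64879492] [[ 0.851 -0.     0.525]
 [-0.525 -0.     0.851]
 [-0.    -1.    -0.   ]]
[[315 377   5  11  24]] [[316.75       381.41666667]]
[[298 250  33  31 773]] [[314.30789133 264.93143596]]
[ 1.33082481 66.24855104 -0.77909056] [  2.67064313  56.26149084 -67.95289207] [  1.33981832  -9.9870602  -67.17380151]
hubtop z 217.78405857676074 [529.13860093 151.05776558 217.78405858]
```

```bash
python3 -m handwheel '[{"delta_pos":[0,0,-2.5],"twist":[0,0,0],"jaw":0.8},{"delta_pos":[0,0.3,-5],"twist":[0,0,0],"jaw":0.8},{"delta_pos":[0,1.5,-6.95],"twist":[0,0,0],"jaw":0.8},{"delta_pos":[0,4,-6.95],"twist":[0,0,0],"jaw":0.8},{"delta_pos":[0,6,-6.95],"twist":[0,0,0],"jaw":0.8},{"delta_pos":[0,7.8,-6.95],"twist":[0,0,0],"jaw":0.8},{"delta_pos":[0,8.7,-6.95],"twist":[0,0,0],"jaw":0.8},{"delta_pos":[0,9,-6.95],"twist":[0,0,0],"jaw":0.8},{"delta_pos":[0,9,-6.95],"twist":[0,0,0],"jaw":0.8},{"delta_pos":[0,9,-6.95],"twist":[0,0,0],"jaw":0.8}]'
python3 - <<'E'
from h import *
c=cap('wrist','w10')
E
```

```text
time_s: 12.42
eef_pos: [492.0, 92.2, 192.7]
ee_rot: [0.68, -0.68, 0.193, -0.193]
force: [-0.4, -0.6, 0.5]
grip_width: 0.799
```

View pics/w10.png

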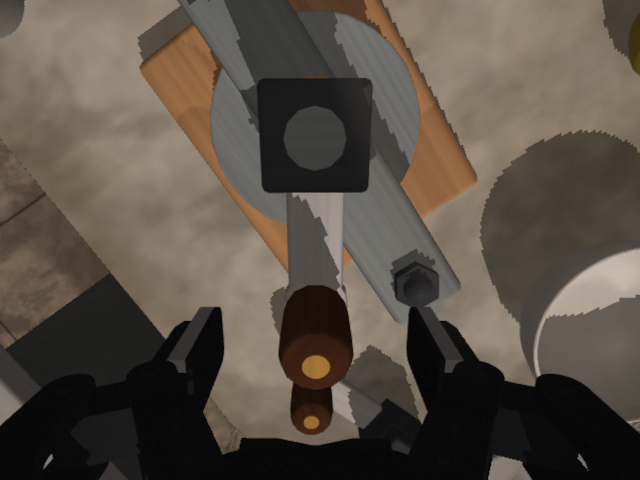

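```bash
python3 -m handwheel '[{"delta_pos":[0,0,0],"twist":[0,0,0],"jaw":0.5},{"delta_pos":[0,0,0],"twist":[0,0,0],"jaw":0.3},{"delta_pos":[0,0,0],"twist":[0,0,0],"jaw":0.15},{"delta_pos":[0,0,0],"twist":[0,0,0],"jaw":0.15},{"delta_pos":[0,0,0],"twist":[0,0,0],"jaw":0.15},{"delta_pos":[0,0,0],"twist":[0,0,0],"jaw":0.15},{"delta_pos":[0,0,0],"twist":[0,0,0],"jaw":0.15},{"delta_pos":[0,0,0],"twist":[0,0,0],"jaw":0.15},{"delta_pos":[0,0,0],"twist":[0,0,0],"jaw":0.15},{"delta_pos":[0,0,0],"twist":[0,0,0],"jaw":0.15}]' 35
python3 - <<'E'
from h import *
s=telemetry.sense();print(s['eef_pos'],s['force'],s['wrist_torque'])
for p0 in (0,90,180,270):
    for d in range(9,91,9):
        a,b=np.radians(p0+d),np.radians(p0);print(p0,d,(-7*(np.sin(a)-np.sin(b))).round(2),(.6*d/360).round(3) if 0 else round(.6*d/360,2),(-7*(np.cos(a)-np.cos(b))).round(2))
E
```

```text
time_s: 13.3
eef_pos: [491.8, 92.1, 192.3]
ee_rot: [-0.68, 0.68, -0.193, 0.193]
force: [-1.0, -1.7, 2.0]
grip_width: 0.284
[491.81524829  92.0829487  192.33261612] [-0.97230083 -1.65884417  2.03647411] [-0.12627969  0.06779259 -0.01856202]
0 9 -1.1 0.01 0.09
0 18 -2.16 0.03 0.34
0 27 -3.18 0.04 0.76
0 36 -4.11 0.06 1.34
0 45 -4.95 0.07 2.05
0 54 -5.66 0.09 2.89
0 63 -6.24 0.1 3.82
0 72 -6.66 0.12 4.84
0 81 -6.91 0.14 5.9
0 90 -7.0 0.15 7.0
90 9 0.09 0.01 1.1
90 18 0.34 0.03 2.16
90 27 0.76 0.04 3.18
90 36 1.34 0.06 4.11
90 45 2.05 0.07 4.95
90 54 2.89 0.09 5.66
90 63 3.82 0.1 6.24
90 72 4.84 0.12 6.66
90 81 5.9 0.14 6.91
90 90 7.0 0.15 7.0
180 9 1.1 0.01 -0.09
180 18 2.16 0.03 -0.34
180 27 3.18 0.04 -0.76
180 36 4.11 0.06 -1.34
180 45 4.95 0.07 -2.05
180 54 5.66 0.09 -2.89
180 63 6.24 0.1 -3.82
180 72 6.66 0.12 -4.84
180 81 6.91 0.14 -5.9
180 90 7.0 0.15 -7.0
270 9 -0.09 0.01 -1.1
270 18 -0.34 0.03 -2.16
270 27 -0.76 0.04 -3.18
270 36 -1.34 0.06 -4.11
270 45 -2.05 0.07 -4.95
270 54 -2.89 0.09 -5.66
270 63 -3.82 0.1 -6.24
270 72 -4.84 0.12 -6.66
270 81 -5.9 0.14 -6.91
270 90 -7.0 0.15 -7.0
```

```bash
python3 -m handwheel '[{"delta_pos":[-1.1,0.01,0.09],"twist":[0,0,0],"jaw":0.15},{"delta_pos":[-2.16,0.03,0.34],"twist":[0,0,0],"jaw":0.15},{"delta_pos":[-3.18,0.04,0.76],"twist":[0,0,0],"jaw":0.15},{"delta_pos":[-4.11,0.06,1.34],"twist":[0,0,0],"jaw":0.15},{"delta_pos":[-4.95,0.07,2.05],"twist":[0,0,0],"jaw":0.15},{"delta_pos":[-5.66,0.09,2.89],"twist":[0,0,0],"jaw":0.15},{"delta_pos":[-6.24,0.1,3.82],"twist":[0,0,0],"jaw":0.15},{"delta_pos":[-6.66,0.12,4.84],"twist":[0,0,0],"jaw":0.15},{"delta_pos":[-6.91,0.14,5.9],"twist":[0,0,0],"jaw":0.15},{"delta_pos":[-7,0.15,7],"twist":[0,0,0],"jaw":0.15}]'
python3 - <<'E'
from h import *
s=telemetry.sense();T=toolR(s);print('tool force',T.T@s['force'],'tool pos rel',T.T@(s['eef_pos']-[528.3,151.3,192]),s['wrist_torque'])
c=cap('wrist','w11');c=cap('scene','s11');cv2.imwrite('pics/s11z.png',cv2.resize(c['frame'][150:290,210:350,::-1],None,fx=4,fy=4,interpolation=cv2.INTER_CUBIC))
E
```

```text
time_s: 14.13
eef_pos: [468.7, 189.8, 191.9]
ee_rot: [-0.68, 0.68, -0.192, 0.193]
force: [-0.6, -4.2, 11.2]
grip_width: 0.286
tool force [  1.71232832 -11.22878974  -3.92175103] tool pos rel [-7.09638569e+01  3.92407789e-03  1.55621656e+00] [-1.17957608 -0.51025552 -0.03054788]
```

View pics/w11.png

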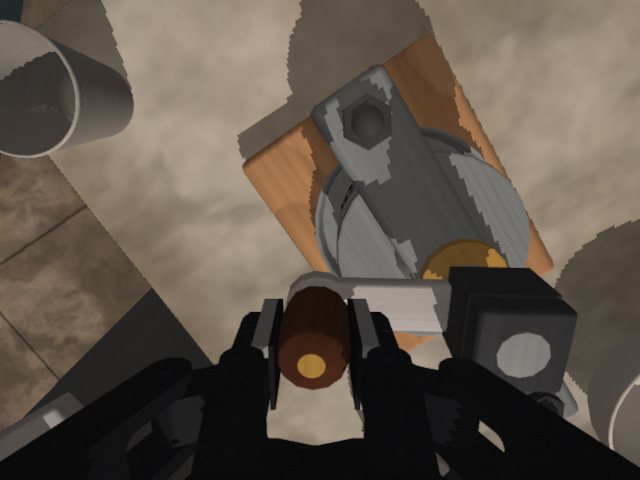

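View pics/s11z.png

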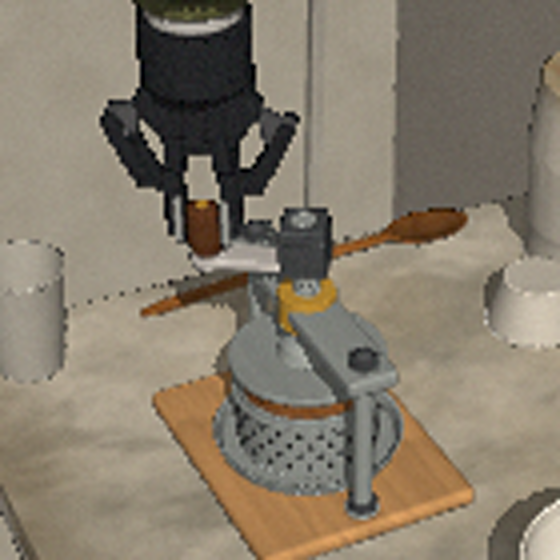

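```bash
python3 -m handwheel '[{"delta_pos":[0,0,0],"twist":[0,0,0],"jaw":0.45},{"delta_pos":[0,0,0],"twist":[0,0,0],"jaw":0.45},{"delta_pos":[0,-0.3,0],"twist":[0,0,0],"jaw":0.45},{"delta_pos":[0,-0.6,0],"twist":[0,0,0],"jaw":0.45},{"delta_pos":[0,-0.6,0],"twist":[0,0,0],"jaw":0.45},{"delta_pos":[0,-0.6,0],"twist":[0,0,0],"jaw":0.45},{"delta_pos":[0,-0.6,0],"twist":[0,0,0],"jaw":0.45},{"delta_pos":[0,-0.6,0],"twist":[0,0,0],"jaw":0.45},{"delta_pos":[0,-0.6,0],"twist":[0,0,0],"jaw":0.45},{"delta_pos":[0,-0.6,0],"twist":[0,0,0],"jaw":0.45}]'
python3 - <<'E'
from h import *
s=telemetry.sense();T=toolR(s);print('tool force',T.T@s['force'],'tool pos rel',T.T@(s['eef_pos']-[528.3,151.3,192]),s['wrist_torque'])
c=cap('wrist','w12');np.savez('pics/w12.npz',**c);c=cap('scene','s12');np.savez('pics/s12.npz',**c);cv2.imwrite('pics/s12z.png',cv2.resize(c['frame'][180:270,230:320,::-1],None,fx=6.5,fy=6.5,interpolation=cv2.INTER_CUBIC))
E
```

```text
time_s: 15.07
eef_pos: [469.0, 188.4, 196.7]
ee_rot: [-0.68, 0.68, -0.193, 0.193]
force: [-0.5, 0.1, -0.4]
grip_width: 0.449
tool force [-0.48767592  0.36889998 -0.14734352] tool pos rel [-69.99996792  -4.71478972   0.42415656] [-0.03903964  0.01035673  0.05364001]
```

View pics/w12.png

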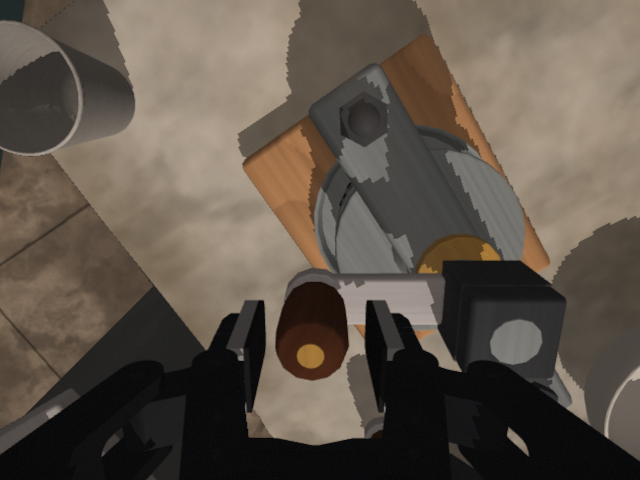

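View pics/s12z.png

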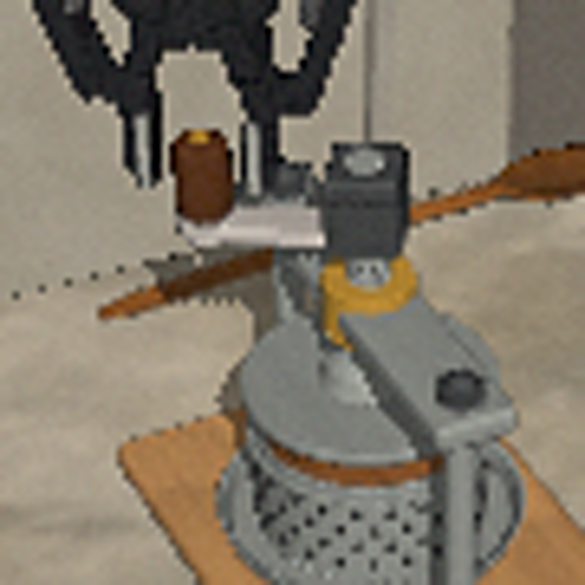

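```bash
python3 -m handwheel '[{"delta_pos":[0,0,0],"twist":[0,0,0],"jaw":0.2},{"delta_pos":[0,0,0],"twist":[0,0,0],"jaw":0.15},{"delta_pos":[0,0,0],"twist":[0,0,0],"jaw":0.15},{"delta_pos":[0,0,0],"twist":[0,0,0],"jaw":0.15},{"delta_pos":[0.09,0.01,1.1],"twist":[0,0,0],"jaw":0.15},{"delta_pos":[0.34,0.03,2.16],"twist":[0,0,0],"jaw":0.15},{"delta_pos":[0.76,0.04,3.18],"twist":[0,0,0],"jaw":0.15},{"delta_pos":[1.34,0.06,4.11],"twist":[0,0,0],"jaw":0.15},{"delta_pos":[2.05,0.07,4.95],"twist":[0,0,0],"jaw":0.15},{"delta_pos":[2.05,0.07,4.95],"twist":[0,0,0],"jaw":0.15}]' 35
python3 - <<'E'
from h import *
s=telemetry.sense();T=toolR(s);print('tool force',T.T@s['force'],'tool pos rel',T.T@(s['eef_pos']-[528.3,151.3,192]),s['wrist_torque'])
p0=135
for d in range(12,121,12):
        a,b=np.radians(p0+d),np.radians(p0);print('{"delta_pos":[%.2f,%.2f,%.2f]'%(-7*(np.sin(a)-np.sin(b)),.6*d/360,-7*(np.cos(a)-np.cos(b))))
E
```

```text
time_s: 16.0
eef_pos: [513.2, 221.6, 196.3]
ee_rot: [0.681, -0.679, 0.193, -0.193]
force: [-2.8, 8.9, 5.9]
grip_width: 0.289
tool force [-7.06285824 -5.84447488  6.07520328] tool pos rel [-49.76679419  -4.08540822  51.94617186] [1.34594622 0.52839658 0.02757806]
{"delta_pos":[1.14,0.02,0.92]
{"delta_pos":[2.44,0.04,1.59]
{"delta_pos":[3.85,0.06,1.96]
{"delta_pos":[5.32,0.08,2.04]
{"delta_pos":[6.76,0.10,1.81]
{"delta_pos":[8.13,0.12,1.29]
{"delta_pos":[9.35,0.14,0.49]
{"delta_pos":[10.39,0.16,-0.54]
{"delta_pos":[11.19,0.18,-1.77]
{"delta_pos":[11.71,0.20,-3.14]
```

```bash
python3 -m handwheel '[{"delta_pos":[1.14,0.02,0.92],"twist":[0,0,0],"jaw":0.15},{"delta_pos":[2.44,0.04,1.59],"twist":[0,0,0],"jaw":0.15},{"delta_pos":[3.85,0.06,1.96],"twist":[0,0,0],"jaw":0.15},{"delta_pos":[5.32,0.08,2.04],"twist":[0,0,0],"jaw":0.15},{"delta_pos":[6.76,0.1,1.81],"twist":[0,0,0],"jaw":0.15},{"delta_pos":[8.13,0.12,1.29],"twist":[0,0,0],"jaw":0.15},{"delta_pos":[9.35,0.14,0.49],"twist":[0,0,0],"jaw":0.15},{"delta_pos":[10.39,0.16,-0.54],"twist":[0,0,0],"jaw":0.15},{"delta_pos":[11.19,0.18,-1.77],"twist":[0,0,0],"jaw":0.15},{"delta_pos":[11.71,0.2,-3.14],"twist":[0,0,0],"jaw":0.15}]'
cat >> h.py <<'E'
def st():
    s=telemetry.sense();T=toolR(s);f=T.T@s['force'];p=T.T@(s['eef_pos']-[528.3,151.3,192]);p[2]-=.5
    phi=np.arctan2(-p[0],-p[2]); r=np.hypot(p[0],p[2]);u=np.array([-np.sin(phi),0,-np.cos(phi)]);t=np.array([-np.cos(phi),0,np.sin(phi)])
    print('t %.2f phi %.1f r %.1f z %.2f | F rad %.1f tan %.1f up %.1f'%(s['time_s'],np.degrees(phi)%360,r,-p[1]+192,f@u,f@t,-f[1]), s['wrist_torque'].round(2))
def rows(p0,n,step):
    for i in range(1,11):
        d=min(i,n)*step;a,b=np.radians(p0+d),np.radians(p0);print('{"delta_pos":[%.2f,%.2f,%.2f],"twist":[0,0,0],"jaw":0.15},'%(-7*(np.sin(a)-np.sin(b)),.6*d/360,-7*(np.cos(a)-np.cos(b))))
E
python3 - <<'E'
from h import *
st();rows(255,10,12)
E
```

```text
time_s: 16.83
eef_pos: [596.5, 131.4, 194.8]
ee_rot: [0.681, -0.68, 0.192, -0.194]
force: [-2.9, 4.2, 6.5]
grip_width: 0.284
t 16.83 phi 254.9 r 70.9 z 194.70 | F rad -3.9 tan -3.2 up 6.5 [ 1.02  0.86 -0.05]
{"delta_pos":[0.23,0.02,-1.45],"twist":[0,0,0],"jaw":0.15},
{"delta_pos":[0.15,0.04,-2.91],"twist":[0,0,0],"jaw":0.15},
{"delta_pos":[-0.23,0.06,-4.32],"twist":[0,0,0],"jaw":0.15},
{"delta_pos":[-0.89,0.08,-5.62],"twist":[0,0,0],"jaw":0.15},
{"delta_pos":[-1.81,0.10,-6.76],"twist":[0,0,0],"jaw":0.15},
{"delta_pos":[-2.95,0.12,-7.68],"twist":[0,0,0],"jaw":0.15},
{"delta_pos":[-4.25,0.14,-8.35],"twist":[0,0,0],"jaw":0.15},
{"delta_pos":[-5.67,0.16,-8.73],"twist":[0,0,0],"jaw":0.15},
{"delta_pos":[-7.13,0.18,-8.80],"twist":[0,0,0],"jaw":0.15},
{"delta_pos":[-8.57,0.20,-8.57],"twist":[0,0,0],"jaw":0.15},
```

```bash
python3 -m handwheel '[{"delta_pos":[0.23,0,-1.45],"twist":[0,0,0],"jaw":0.15},{"delta_pos":[0.15,0.02,-2.91],"twist":[0,0,0],"jaw":0.15},{"delta_pos":[-0.23,0.04,-4.32],"twist":[0,0,0],"jaw":0.15},{"delta_pos":[-0.89,0.06,-5.62],"twist":[0,0,0],"jaw":0.15},{"delta_pos":[-1.81,0.08,-6.76],"twist":[0,0,0],"jaw":0.15},{"delta_pos":[-2.95,0.1,-7.68],"twist":[0,0,0],"jaw":0.15},{"delta_pos":[-4.25,0.12,-8.35],"twist":[0,0,0],"jaw":0.15},{"delta_pos":[-5.67,0.14,-8.73],"twist":[0,0,0],"jaw":0.15},{"delta_pos":[-7.13,0.16,-8.8],"twist":[0,0,0],"jaw":0.15},{"delta_pos":[-8.57,0.17,-8.57],"twist":[0,0,0],"jaw":0.15}]'
python3 - <<'E'
from h import *
st();rows(15,10,12)
E
```

```text
time_s: 17.67
eef_pos: [478.5, 103.6, 193.0]
ee_rot: [0.681, -0.68, 0.192, -0.195]
force: [8.2, 2.0, -0.3]
grip_width: 0.284
t 17.67 phi 14.4 r 69.5 z 193.29 | F rad -7.3 tan -4.2 up -0.3 [ 0.43 -1.47 -0.  ]
{"delta_pos":[-1.37,0.02,0.52],"twist":[0,0,0],"jaw":0.15},
{"delta_pos":[-2.59,0.04,1.32],"twist":[0,0,0],"jaw":0.15},
{"delta_pos":[-3.63,0.06,2.36],"twist":[0,0,0],"jaw":0.15},
{"delta_pos":[-4.43,0.08,3.58],"twist":[0,0,0],"jaw":0.15},
{"delta_pos":[-4.95,0.10,4.95],"twist":[0,0,0],"jaw":0.15},
{"delta_pos":[-5.18,0.12,6.40],"twist":[0,0,0],"jaw":0.15},
{"delta_pos":[-5.10,0.14,7.86],"twist":[0,0,0],"jaw":0.15},
{"delta_pos":[-4.72,0.16,9.27],"twist":[0,0,0],"jaw":0.15},
{"delta_pos":[-4.06,0.18,10.57],"twist":[0,0,0],"jaw":0.15},
{"delta_pos":[-3.14,0.20,11.71],"twist":[0,0,0],"jaw":0.15},
```

```bash
python3 -m handwheel '[{"delta_pos":[-1.37,0.02,0.52],"twist":[0,0,0],"jaw":0.15},{"delta_pos":[-2.59,0.04,1.32],"twist":[0,0,0],"jaw":0.15},{"delta_pos":[-3.63,0.06,2.36],"twist":[0,0,0],"jaw":0.15},{"delta_pos":[-4.43,0.08,3.58],"twist":[0,0,0],"jaw":0.15},{"delta_pos":[-4.95,0.1,4.95],"twist":[0,0,0],"jaw":0.15},{"delta_pos":[-5.18,0.12,6.4],"twist":[0,0,0],"jaw":0.15},{"delta_pos":[-5.1,0.14,7.86],"twist":[0,0,0],"jaw":0.15},{"delta_pos":[-4.72,0.16,9.27],"twist":[0,0,0],"jaw":0.15},{"delta_pos":[-4.06,0.18,10.57],"twist":[0,0,0],"jaw":0.15},{"delta_pos":[-3.14,0.2,11.71],"twist":[0,0,0],"jaw":0.15}]'
python3 - <<'E'
from h import *
st();rows(135,10,12)
c=cap('scene','s13');np.savez('pics/s13.npz',**c);cv2.imwrite('pics/s13z.png',cv2.resize(c['frame'][180:270,230:320,::-1],None,fx=6.5,fy=6.5,interpolation=cv2.INTER_CUBIC))
c=cap('wrist','w13')
E
```

```text
time_s: 18.5
eef_pos: [512.3, 221.3, 190.9]
ee_rot: [0.681, -0.68, 0.193, -0.192]
force: [-3.9, -0.2, 5.0]
grip_width: 0.282
t 18.50 phi 135.2 r 71.4 z 190.87 | F rad 0.7 tan -3.8 up 5.0 [-0.12  0.51  0.06]
{"delta_pos":[1.14,0.02,0.92],"twist":[0,0,0],"jaw":0.15},
{"delta_pos":[2.44,0.04,1.59],"twist":[0,0,0],"jaw":0.15},
{"delta_pos":[3.85,0.06,1.96],"twist":[0,0,0],"jaw":0.15},
{"delta_pos":[5.32,0.08,2.04],"twist":[0,0,0],"jaw":0.15},
{"delta_pos":[6.76,0.10,1.81],"twist":[0,0,0],"jaw":0.15},
{"delta_pos":[8.13,0.12,1.29],"twist":[0,0,0],"jaw":0.15},
{"delta_pos":[9.35,0.14,0.49],"twist":[0,0,0],"jaw":0.15},
{"delta_pos":[10.39,0.16,-0.54],"twist":[0,0,0],"jaw":0.15},
{"delta_pos":[11.19,0.18,-1.77],"twist":[0,0,0],"jaw":0.15},
{"delta_pos":[11.71,0.20,-3.14],"twist":[0,0,0],"jaw":0.15},
```

View pics/s13z.png

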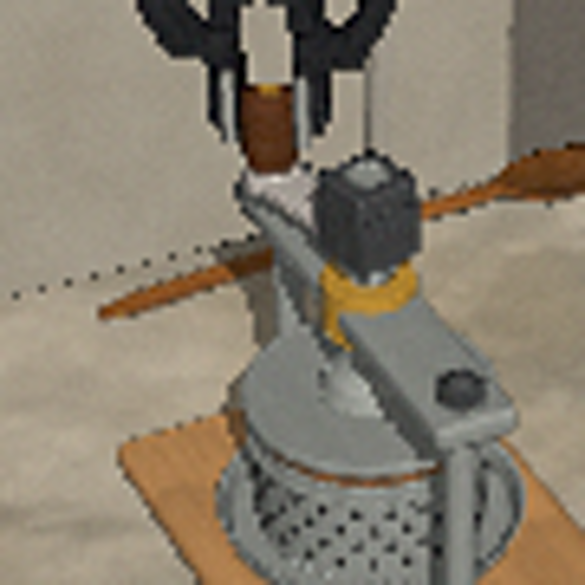

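View pics/w13.png

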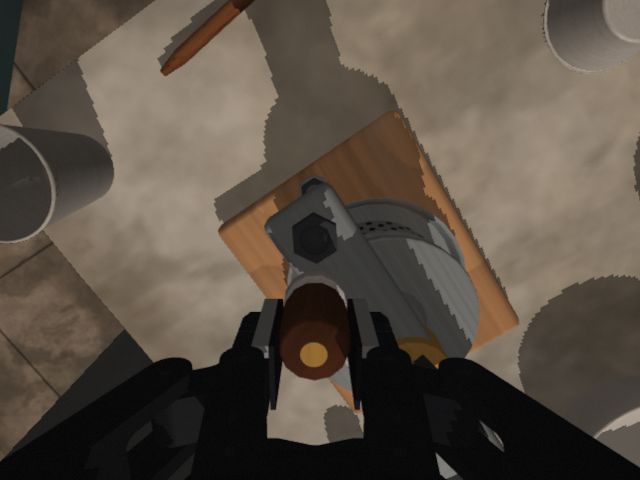

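Run:
```python
from h import *
for n in ['scene0','s8','s12','s13']:
    a=np.load('pics/%s.npz'%n);f=a['frame'].astype(int)
    s=(f[...,0]-f[...,2])
    # between columns 275-295, rows 240..262
    cols=range(272,292)
    th=[]
    for c in cols:
        col=s[238:262,c]; th.append(col.clip(0)[col>10].sum()/60.)
    print(n,np.round(th,1),np.mean(th))
a=np.load('pics/s13.npz')['frame'].astype(int);print((a[238:262,280,0]-a[238:262,280,2]));a=np.load('pics/s8.npz')['frame'].astype(int);print((a[238:262,280,0]-a[238:262,280,2]))
```

```text
scene0 [2.5 3.  3.1 3.1 3.5 3.2 4.4 3.9 4.2 4.4 5.  4.2 4.2 4.8 4.4 4.8 4.  4.3
 4.6 5.1] 4.0375
s8 [2.5 2.9 3.2 3.2 3.4 3.4 4.4 4.1 4.3 4.4 4.9 4.4 4.4 4.9 4.4 4.8 4.  4.3
 4.7 5. ] 4.086666666666667
s12 [2.1 2.5 2.5 2.4 3.2 3.4 3.7 4.  3.8 3.8 4.6 4.  4.  4.  4.4 4.1 3.8 3.9
 4.  4.1] 3.624166666666666
s13 [0.5 0.6 0.4 0.7 1.2 1.  1.2 1.6 1.6 1.4 1.5 1.5 1.5 1.2 1.6 1.5 1.4 1.5
 1.4 1.5] 1.2291666666666665
[ 3  4  4  2  5  6  5  5  3  7  3  5  3  1  7 83 12  3  2  6  6  5  6  4]
[ 3  4  4  4  6  3  5  4  2  7  3  2 14 90 82 73 10  0  2  5  2  4  2  5]
```

```bash
python3 -m handwheel '[{"delta_pos":[1.14,0,0.92],"twist":[0,0,0],"jaw":0.15},{"delta_pos":[2.44,0.02,1.59],"twist":[0,0,0],"jaw":0.15},{"delta_pos":[3.85,0.04,1.96],"twist":[0,0,0],"jaw":0.15},{"delta_pos":[5.32,0.06,2.04],"twist":[0,0,0],"jaw":0.15},{"delta_pos":[6.76,0.08,1.81],"twist":[0,0,0],"jaw":0.15},{"delta_pos":[8.13,0.1,1.29],"twist":[0,0,0],"jaw":0.15},{"delta_pos":[9.35,0.12,0.49],"twist":[0,0,0],"jaw":0.15},{"delta_pos":[10.39,0.14,-0.54],"twist":[0,0,0],"jaw":0.15},{"delta_pos":[11.19,0.16,-1.77],"twist":[0,0,0],"jaw":0.15},{"delta_pos":[11.71,0.18,-3.14],"twist":[0,0,0],"jaw":0.15}]'
cat >> h.py <<'E'
def band(n):
    a=cap('scene',n);np.savez('pics/%s.npz'%n,**a);f=a['frame'].astype(int);s=f[...,0]-f[...,2];th=[]
    for c in range(272,292):
        col=s[238:262,c]; th.append(col.clip(0)[col>10].sum()/60.)
    print('band',np.mean(th),np.round(th,1))
E
python3 - <<'E'
from h import *
st();rows(255,10,8);band('s14')
E
```

```text
time_s: 19.43
eef_pos: [596.5, 131.8, 189.2]
ee_rot: [0.681, -0.68, 0.192, -0.194]
force: [-0.9, 3.9, 5.1]
grip_width: 0.282
t 19.43 phi 254.7 r 70.8 z 189.04 | F rad -2.0 tan -3.5 up 5.1 [0.93 0.54 0.01]
{"delta_pos":[0.19,0.01,-0.96],"twist":[0,0,0],"jaw":0.15},
{"delta_pos":[0.24,0.03,-1.93],"twist":[0,0,0],"jaw":0.15},
{"delta_pos":[0.15,0.04,-2.91],"twist":[0,0,0],"jaw":0.15},
{"delta_pos":[-0.07,0.05,-3.86],"twist":[0,0,0],"jaw":0.15},
{"delta_pos":[-0.42,0.07,-4.77],"twist":[0,0,0],"jaw":0.15},
{"delta_pos":[-0.89,0.08,-5.62],"twist":[0,0,0],"jaw":0.15},
{"delta_pos":[-1.48,0.09,-6.40],"twist":[0,0,0],"jaw":0.15},
{"delta_pos":[-2.17,0.11,-7.09],"twist":[0,0,0],"jaw":0.15},
{"delta_pos":[-2.95,0.12,-7.68],"twist":[0,0,0],"jaw":0.15},
{"delta_pos":[-3.80,0.13,-8.16],"twist":[0,0,0],"jaw":0.15},
band 0.5725 [0.  0.  0.  0.  0.6 0.6 0.5 0.6 0.5 0.6 1.  1.  0.7 0.6 0.5 1.  0.7 1.
 0.7 0.8]
```

```bash
python3 -m handwheel '[{"delta_pos":[0.19,0,-0.96],"twist":[0,0,0],"jaw":0.15},{"delta_pos":[0.24,0.01,-1.93],"twist":[0,0,0],"jaw":0.15},{"delta_pos":[0.15,0.03,-2.91],"twist":[0,0,0],"jaw":0.15},{"delta_pos":[-0.07,0.04,-3.86],"twist":[0,0,0],"jaw":0.15},{"delta_pos":[-0.42,0.05,-4.77],"twist":[0,0,0],"jaw":0.15},{"delta_pos":[-0.89,0.06,-5.62],"twist":[0,0,0],"jaw":0.15},{"delta_pos":[-1.48,0.08,-6.4],"twist":[0,0,0],"jaw":0.15},{"delta_pos":[-2.17,0.09,-7.09],"twist":[0,0,0],"jaw":0.15},{"delta_pos":[-2.95,0.1,-7.68],"twist":[0,0,0],"jaw":0.15},{"delta_pos":[-3.8,0.12,-8.16],"twist":[0,0,0],"jaw":0.15}]'
python3 - <<'E'
from h import *
st();rows(335,10,4);band('s15')
c=np.load('pics/s15.npz');cv2.imwrite('pics/s15z.png',cv2.resize(c['frame'][180:270,230:320,::-1],None,fx=6.5,fy=6.5,interpolation=cv2.INTER_CUBIC))
E
```

```text
time_s: 20.32
eef_pos: [520.4, 82.6, 187.6]
ee_rot: [0.681, -0.68, 0.193, -0.194]
force: [5.0, 7.1, 1.4]
grip_width: 0.282
t 20.32 phi 335.1 r 69.6 z 187.67 | F rad -7.6 tan -4.1 up 1.3 [ 1.36 -0.84 -0.05]
{"delta_pos":[-0.45,0.01,-0.19],"twist":[0,0,0],"jaw":0.15},
{"delta_pos":[-0.91,0.01,-0.35],"twist":[0,0,0],"jaw":0.15},
{"delta_pos":[-1.38,0.02,-0.48],"twist":[0,0,0],"jaw":0.15},
{"delta_pos":[-1.86,0.03,-0.57],"twist":[0,0,0],"jaw":0.15},
{"delta_pos":[-2.35,0.03,-0.63],"twist":[0,0,0],"jaw":0.15},
{"delta_pos":[-2.84,0.04,-0.65],"twist":[0,0,0],"jaw":0.15},
{"delta_pos":[-3.32,0.05,-0.65],"twist":[0,0,0],"jaw":0.15},
{"delta_pos":[-3.81,0.05,-0.60],"twist":[0,0,0],"jaw":0.15},
{"delta_pos":[-4.29,0.06,-0.53],"twist":[0,0,0],"jaw":0.15},
{"delta_pos":[-4.77,0.07,-0.42],"twist":[0,0,0],"jaw":0.15},
band 0.17416666666666666 [0.  0.  0.  0.  0.  0.  0.3 0.2 0.3 0.  0.4 0.3 0.4 0.  0.2 0.4 0.3 0.4
 0.  0.2]
```

View pics/s15z.png

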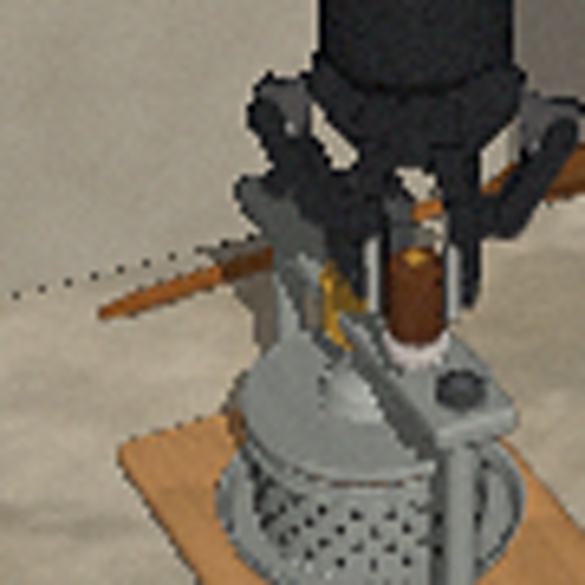

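Run:
```python
from h import *
a=np.load('pics/top0.npz');b=cap('top','t16');np.savez('pics/t16.npz',**b)
Wa,Wb=cloud(a)[...,2],cloud(b)[...,2]
def reg(W,sl):
    v=W[sl];v=v[np.isfinite(v)];m=np.median(v);v=v[abs(v-m)<8];return round(v.mean(),2),len(v)
for n,sl in dict(pl1=np.s_[237:247,268:300],pl2=np.s_[276:286,270:302],ch1=np.s_[258:268,243:262],ch2=np.s_[256:264,296:312],table=np.s_[305:330,230:330],tab2=np.s_[180:215,200:330]).items(): print(n,reg(Wa,sl),reg(Wb,sl))
```

```text
pl1 (np.float64(101.97), 267) (np.float64(471.29), 205)
pl2 (np.float64(102.3), 307) (np.float64(474.54), 166)
ch1 (np.float64(148.99), 188) (np.float64(148.76), 190)
ch2 (np.float64(149.12), 127) (np.float64(483.76), 128)
table (np.float64(-2.02), 2473) (np.float64(509.64), 375)
tab2 (np.float64(-2.42), 4513) (np.float64(-2.44), 4509)
```

View pics/t16.png

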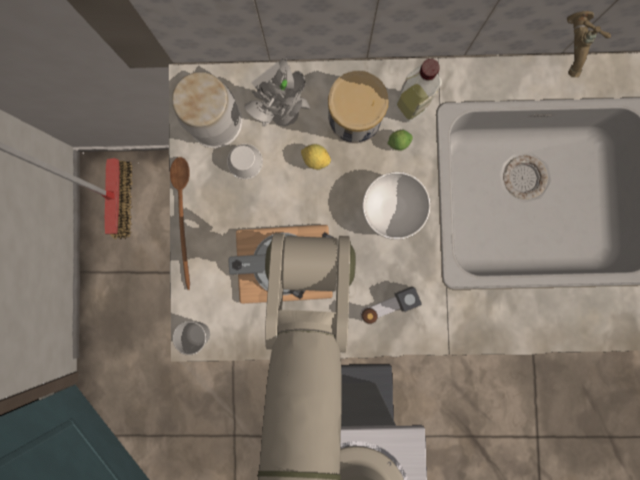

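Run:
```python
from h import *
rows(335,10,12)
```

```text
{"delta_pos":[-1.38,0.02,-0.48],"twist":[0,0,0],"jaw":0.15},
{"delta_pos":[-2.84,0.04,-0.65],"twist":[0,0,0],"jaw":0.15},
{"delta_pos":[-4.29,0.06,-0.53],"twist":[0,0,0],"jaw":0.15},
{"delta_pos":[-5.69,0.08,-0.10],"twist":[0,0,0],"jaw":0.15},
{"delta_pos":[-6.97,0.10,0.61],"twist":[0,0,0],"jaw":0.15},
{"delta_pos":[-8.08,0.12,1.57],"twist":[0,0,0],"jaw":0.15},
{"delta_pos":[-8.96,0.14,2.74],"twist":[0,0,0],"jaw":0.15},
{"delta_pos":[-9.58,0.16,4.07],"twist":[0,0,0],"jaw":0.15},
{"delta_pos":[-9.91,0.18,5.49],"twist":[0,0,0],"jaw":0.15},
{"delta_pos":[-9.93,0.20,6.95],"twist":[0,0,0],"jaw":0.15},
```

```bash
python3 -m handwheel '[{"delta_pos":[-1.38,0.02,-0.48],"twist":[0,0,0],"jaw":0.15},{"delta_pos":[-2.84,0.04,-0.65],"twist":[0,0,0],"jaw":0.15},{"delta_pos":[-4.29,0.06,-0.53],"twist":[0,0,0],"jaw":0.15},{"delta_pos":[-5.69,0.08,-0.1],"twist":[0,0,0],"jaw":0.15},{"delta_pos":[-6.97,0.1,0.61],"twist":[0,0,0],"jaw":0.15},{"delta_pos":[-8.08,0.12,1.57],"twist":[0,0,0],"jaw":0.15},{"delta_pos":[-8.96,0.14,2.74],"twist":[0,0,0],"jaw":0.15},{"delta_pos":[-9.58,0.16,4.07],"twist":[0,0,0],"jaw":0.15},{"delta_pos":[-9.91,0.18,5.49],"twist":[0,0,0],"jaw":0.15},{"delta_pos":[-9.93,0.2,6.95],"twist":[0,0,0],"jaw":0.15}]'
python3 - <<'E'
from h import *
st();rows(95,10,4);band('s17')
b=cap('top','t17');W=cloud(b)[...,2]
def reg(W,sl):
    v=W[sl];v=v[np.isfinite(v)];m=np.median(v);v=v[abs(v-m)<8];return round(v.mean(),2),len(v)
for n,sl in dict(pl1=np.s_[237:247,268:300],pl2=np.s_[276:286,270:302],ch2=np.s_[256:264,296:312]).items(): print(n,reg(W,sl))
c=np.load('pics/s17.npz');cv2.imwrite('pics/s17z.png',cv2.resize(c['frame'][180:270,230:320,::-1],None,fx=6.5,fy=6.5,interpolation=cv2.INTER_CUBIC))
E
```

```text
time_s: 21.25
eef_pos: [471.9, 193.5, 185.9]
ee_rot: [-0.68, 0.681, -0.193, 0.193]
force: [-1.9, -2.4, 6.7]
grip_width: 0.285
t 21.25 phi 94.8 r 70.4 z 185.93 | F rad 0.1 tan -3.1 up 6.7 [-0.86 -0.09  0.03]
{"delta_pos":[0.06,0.01,0.48],"twist":[0,0,0],"jaw":0.15},
{"delta_pos":[0.15,0.01,0.96],"twist":[0,0,0],"jaw":0.15},
{"delta_pos":[0.28,0.02,1.44],"twist":[0,0,0],"jaw":0.15},
{"delta_pos":[0.44,0.03,1.90],"twist":[0,0,0],"jaw":0.15},
{"delta_pos":[0.63,0.03,2.35],"twist":[0,0,0],"jaw":0.15},
{"delta_pos":[0.85,0.04,2.78],"twist":[0,0,0],"jaw":0.15},
{"delta_pos":[1.10,0.05,3.20],"twist":[0,0,0],"jaw":0.15},
{"delta_pos":[1.38,0.05,3.60],"twist":[0,0,0],"jaw":0.15},
{"delta_pos":[1.69,0.06,3.98],"twist":[0,0,0],"jaw":0.15},
{"delta_pos":[2.02,0.07,4.34],"twist":[0,0,0],"jaw":0.15},
band 0.0 [0. 0. 0. 0. 0. 0. 0. 0. 0. 0. 0. 0. 0. 0. 0. 0. 0. 0. 0. 0.]
pl1 (np.float64(89.07), 258)
pl2 (np.float64(89.14), 175)
ch2 (np.float64(149.04), 128)
```

View pics/s17z.png

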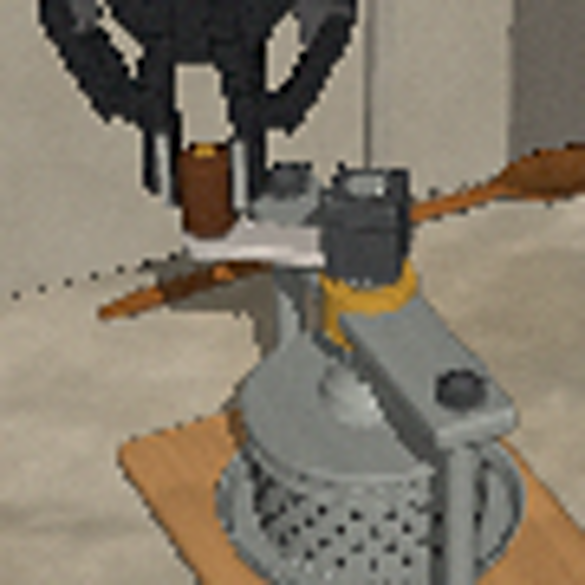

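View pics/t17.png

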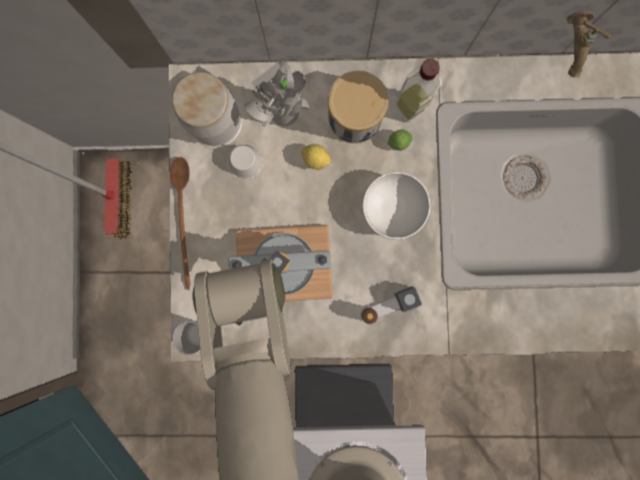

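Run:
```python
from h import *
rows(95,10,9)
```

```text
{"delta_pos":[0.18,0.01,1.08],"twist":[0,0,0],"jaw":0.15},
{"delta_pos":[0.53,0.03,2.13],"twist":[0,0,0],"jaw":0.15},
{"delta_pos":[1.04,0.04,3.10],"twist":[0,0,0],"jaw":0.15},
{"delta_pos":[1.69,0.06,3.98],"twist":[0,0,0],"jaw":0.15},
{"delta_pos":[2.47,0.07,4.75],"twist":[0,0,0],"jaw":0.15},
{"delta_pos":[3.37,0.09,5.39],"twist":[0,0,0],"jaw":0.15},
{"delta_pos":[4.35,0.10,5.88],"twist":[0,0,0],"jaw":0.15},
{"delta_pos":[5.40,0.12,6.21],"twist":[0,0,0],"jaw":0.15},
{"delta_pos":[6.49,0.14,6.37],"twist":[0,0,0],"jaw":0.15},
{"delta_pos":[7.58,0.15,6.36],"twist":[0,0,0],"jaw":0.15},
```

```bash
python3 -m handwheel '[{"delta_pos":[0.18,0,1.08],"twist":[0,0,0],"jaw":0.15},{"delta_pos":[0.53,0.01,2.13],"twist":[0,0,0],"jaw":0.15},{"delta_pos":[1.04,0.02,3.1],"twist":[0,0,0],"jaw":0.15},{"delta_pos":[1.69,0.04,3.98],"twist":[0,0,0],"jaw":0.15},{"delta_pos":[2.47,0.05,4.75],"twist":[0,0,0],"jaw":0.15},{"delta_pos":[3.37,0.07,5.39],"twist":[0,0,0],"jaw":0.15},{"delta_pos":[4.35,0.08,5.88],"twist":[0,0,0],"jaw":0.15},{"delta_pos":[5.4,0.1,6.21],"twist":[0,0,0],"jaw":0.15},{"delta_pos":[6.49,0.12,6.37],"twist":[0,0,0],"jaw":0.15},{"delta_pos":[7.58,0.13,6.36],"twist":[0,0,0],"jaw":0.15}]'
python3 - <<'E'
from h import *
st()
b=cap('top','t18');np.savez('pics/t18.npz',**b);st();rows(185,10,2)
W=cloud(b)[...,2]
def reg(W,sl):
    v=W[sl];v=v[np.isfinite(v)];m=np.median(v);v=v[abs(v-m)<8];return round(v.mean(),2),len(v)
for n,sl in dict(pl1=np.s_[237:247,268:300],pl2=np.s_[276:286,270:302],ch2=np.s_[256:264,296:312]).items(): print(n,reg(W,sl))
E
```

```text
time_s: 22.18
eef_pos: [570.7, 209.4, 184.5]
ee_rot: [0.682, -0.679, 0.192, -0.193]
force: [0.9, 8.0, 4.2]
grip_width: 0.286
t 22.18 phi 184.5 r 71.4 z 184.30 | F rad 7.0 tan -4.0 up 4.1 [ 1.36 -0.02  0.01]
t 22.23 phi 186.1 r 71.3 z 184.20 | F rad 10.8 tan -1.7 up 4.8 [ 1.71 -0.53  0.  ]
{"delta_pos":[0.24,0.00,-0.03],"twist":[0,0,0],"jaw":0.15},
{"delta_pos":[0.48,0.01,-0.06],"twist":[0,0,0],"jaw":0.15},
{"delta_pos":[0.73,0.01,-0.10],"twist":[0,0,0],"jaw":0.15},
{"delta_pos":[0.96,0.01,-0.15],"twist":[0,0,0],"jaw":0.15},
{"delta_pos":[1.20,0.02,-0.21],"twist":[0,0,0],"jaw":0.15},
{"delta_pos":[1.44,0.02,-0.28],"twist":[0,0,0],"jaw":0.15},
{"delta_pos":[1.67,0.02,-0.35],"twist":[0,0,0],"jaw":0.15},
{"delta_pos":[1.90,0.03,-0.44],"twist":[0,0,0],"jaw":0.15},
{"delta_pos":[2.13,0.03,-0.53],"twist":[0,0,0],"jaw":0.15},
{"delta_pos":[2.35,0.03,-0.63],"twist":[0,0,0],"jaw":0.15},
pl1 (np.float64(87.23), 210)
pl2 (np.float64(87.63), 228)
ch2 (np.float64(148.89), 127)
```

View pics/t18.png

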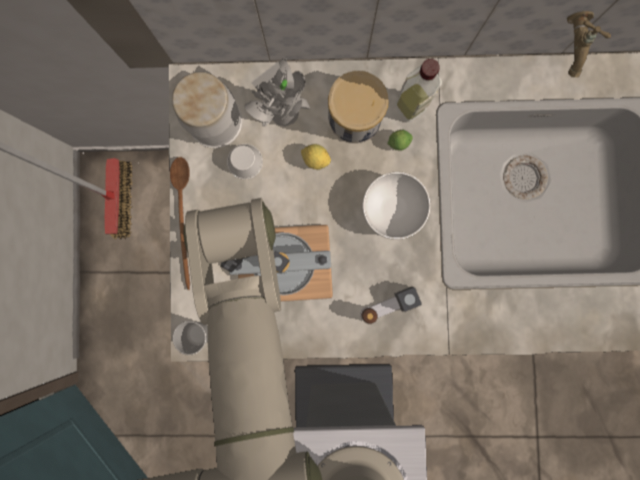

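Run:
```python
from h import *
rows(185,9,4)
```

```text
{"delta_pos":[0.48,0.01,-0.06],"twist":[0,0,0],"jaw":0.15},
{"delta_pos":[0.96,0.01,-0.15],"twist":[0,0,0],"jaw":0.15},
{"delta_pos":[1.44,0.02,-0.28],"twist":[0,0,0],"jaw":0.15},
{"delta_pos":[1.90,0.03,-0.44],"twist":[0,0,0],"jaw":0.15},
{"delta_pos":[2.35,0.03,-0.63],"twist":[0,0,0],"jaw":0.15},
{"delta_pos":[2.78,0.04,-0.85],"twist":[0,0,0],"jaw":0.15},
{"delta_pos":[3.20,0.05,-1.10],"twist":[0,0,0],"jaw":0.15},
{"delta_pos":[3.60,0.05,-1.38],"twist":[0,0,0],"jaw":0.15},
{"delta_pos":[3.98,0.06,-1.69],"twist":[0,0,0],"jaw":0.15},
{"delta_pos":[3.98,0.06,-1.69],"twist":[0,0,0],"jaw":0.15},
```

Apply a +1 mm z centre correction too (the radial force says so), and no extra descent, since I'm pressing down slightly.

```bash
python3 -m handwheel '[{"delta_pos":[0.48,0,0],"twist":[0,0,0],"jaw":0.15},{"delta_pos":[0.96,0,-0.05],"twist":[0,0,0],"jaw":0.15},{"delta_pos":[1.44,0,-0.18],"twist":[0,0,0],"jaw":0.15},{"delta_pos":[1.9,0,-0.34],"twist":[0,0,0],"jaw":0.15},{"delta_pos":[2.35,0,-0.53],"twist":[0,0,0],"jaw":0.15},{"delta_pos":[2.78,0.01,-0.75],"twist":[0,0,0],"jaw":0.15},{"delta_pos":[3.2,0.01,-1],"twist":[0,0,0],"jaw":0.15},{"delta_pos":[3.6,0.02,-1.28],"twist":[0,0,0],"jaw":0.15},{"delta_pos":[3.98,0.03,-1.59],"twist":[0,0,0],"jaw":0.15},{"delta_pos":[3.98,0.03,-1.59],"twist":[0,0,0],"jaw":0.15}]' 25
python3 - <<'E'
from h import *
st()
b=cap('top','t19');np.savez('pics/t19.npz',**b);st()
W=cloud(b)[...,2]
def reg(W,sl):
    v=W[sl];v=v[np.isfinite(v)];m=np.median(v);v=v[abs(v-m)<8];return round(v.mean(),2),len(v)
for n,sl in dict(pl1=np.s_[237:247,276:300],pl2=np.s_[276:286,280:302],ch2=np.s_[256:264,296:312]).items(): print(n,reg(W,sl))
# shoulder in top0
a=np.load('pics/top0.npz');Z=cloud(a)[...,2][252:274,266:290];v=Z[(Z>170)&(Z<181)];print('sh0',v.mean(),len(v))
for p in (221,224,227,230,233,236): 
    print(p,p+3,[round(-7*(np.sin(np.radians(p+d))-np.sin(np.radians(p))),2) for d in (1,2,3)],[round(-7*(np.cos(np.radians(p+d))-np.cos(np.radians(p))),2) for d in (1,2,3)])
E
```

```text
time_s: 23.07
eef_pos: [596.4, 173.2, 184.1]
ee_rot: [0.681, -0.68, 0.193, -0.194]
force: [3.6, 5.0, 3.2]
grip_width: 0.284
t 23.07 phi 220.7 r 71.1 z 183.91 | F rad 4.9 tan -3.7 up 3.2 [ 0.7  -0.39 -0.04]
t 23.12 phi 220.5 r 71.1 z 183.95 | F rad 4.5 tan -2.3 up 3.1 [ 0.64 -0.49 -0.01]
pl1 (np.float64(480.06), 6)
pl2 (np.float64(498.26), 153)
ch2 (np.float64(148.6), 128)
sh0 175.6808664135154 88
221 224 [np.float64(0.09), np.float64(0.18), np.float64(0.27)] [np.float64(-0.08), np.float64(-0.16), np.float64(-0.25)]
224 227 [np.float64(0.09), np.float64(0.17), np.float64(0.26)] [np.float64(-0.09), np.float64(-0.17), np.float64(-0.26)]
227 230 [np.float64(0.08), np.float64(0.16), np.float64(0.24)] [np.float64(-0.09), np.float64(-0.18), np.float64(-0.27)]
230 233 [np.float64(0.08), np.float64(0.15), np.float64(0.23)] [np.float64(-0.09), np.float64(-0.19), np.float64(-0.29)]
233 236 [np.float64(0.07), np.float64(0.14), np.float64(0.21)] [np.float64(-0.1), np.float64(-0.2), np.float64(-0.3)]
236 239 [np.float64(0.07), np.float64(0.13), np.float64(0.2)] [np.float64(-0.1), np.float64(-0.2), np.float64(-0.31)]
```

```bash
python3 -m handwheel '[{"delta_pos":[0.04,0,-0.04],"twist":[0,0,0],"jaw":0.15},{"delta_pos":[0.09,0,-0.08],"twist":[0,0,0],"jaw":0.15},{"delta_pos":[0.13,0,-0.12],"twist":[0,0,0],"jaw":0.15},{"delta_pos":[0.18,0,-0.16],"twist":[0,0,0],"jaw":0.15},{"delta_pos":[0.22,0,-0.2],"twist":[0,0,0],"jaw":0.15},{"delta_pos":[0.22,0,-0.2],"twist":[0,0,0],"jaw":0.15},{"delta_pos":[0.22,0,-0.2],"twist":[0,0,0],"jaw":0.15},{"delta_pos":[0.22,0,-0.2],"twist":[0,0,0],"jaw":0.15},{"delta_pos":[0.22,0,-0.2],"twist":[0,0,0],"jaw":0.15},{"delta_pos":[0.22,0,-0.2],"twist":[0,0,0],"jaw":0.15}]' >/dev/null
python3 -c "
from h import *
st()"
python3 -m handwheel '[{"delta_pos":[0.04,0,-0.04],"twist":[0,0,0],"jaw":0.15},{"delta_pos":[0.09,0,-0.09],"twist":[0,0,0],"jaw":0.15},{"delta_pos":[0.13,0,-0.13],"twist":[0,0,0],"jaw":0.15},{"delta_pos":[0.17,0,-0.17],"twist":[0,0,0],"jaw":0.15},{"delta_pos":[0.21,0,-0.22],"twist":[0,0,0],"jaw":0.15},{"delta_pos":[0.21,0,-0.22],"twist":[0,0,0],"jaw":0.15},{"delta_pos":[0.21,0,-0.22],"twist":[0,0,0],"jaw":0.15},{"delta_pos":[0.21,0,-0.22],"twist":[0,0,0],"jaw":0.15},{"delta_pos":[0.21,0,-0.22],"twist":[0,0,0],"jaw":0.15},{"delta_pos":[0.21,0,-0.22],"twist":[0,0,0],"jaw":0.15}]' >/dev/null
python3 -c "
from h import *
st()"
```

```text
t 23.95 phi 222.5 r 71.1 z 183.97 | F rad 4.2 tan -3.7 up 3.3 [ 0.84 -0.44 -0.03]
t 24.78 phi 225.0 r 71.0 z 183.99 | F rad 5.3 tan -3.3 up 3.2 [ 0.88 -0.47 -0.01]
```

```bash
python3 -m handwheel '[{"delta_pos":[0.04,0,-0.04],"twist":[0,0,0],"jaw":0.15},{"delta_pos":[0.08,0,-0.09],"twist":[0,0,0],"jaw":0.15},{"delta_pos":[0.12,0,-0.13],"twist":[0,0,0],"jaw":0.15},{"delta_pos":[0.16,0,-0.18],"twist":[0,0,0],"jaw":0.15},{"delta_pos":[0.2,0.01,-0.22],"twist":[0,0,0],"jaw":0.15},{"delta_pos":[0.2,0.01,-0.22],"twist":[0,0,0],"jaw":0.15},{"delta_pos":[0.2,0.01,-0.22],"twist":[0,0,0],"jaw":0.15},{"delta_pos":[0.2,0.01,-0.22],"twist":[0,0,0],"jaw":0.15},{"delta_pos":[0.2,0.01,-0.22],"twist":[0,0,0],"jaw":0.15},{"delta_pos":[0.2,0.01,-0.22],"twist":[0,0,0],"jaw":0.15}]' >/dev/null
python3 -c "
from h import *
st()"
```

```text
t 25.62 phi 227.5 r 71.0 z 183.90 | F rad 4.1 tan -3.6 up 3.0 [ 0.81 -0.5   0.02]
```

```bash
python3 -m handwheel '[{"delta_pos":[0.04,0,-0.05],"twist":[0,0,0],"jaw":0.15},{"delta_pos":[0.08,0,-0.1],"twist":[0,0,0],"jaw":0.15},{"delta_pos":[0.12,0,-0.15],"twist":[0,0,0],"jaw":0.15},{"delta_pos":[0.16,0,-0.19],"twist":[0,0,0],"jaw":0.15},{"delta_pos":[0.19,0.01,-0.23],"twist":[0,0,0],"jaw":0.15},{"delta_pos":[0.19,0.01,-0.23],"twist":[0,0,0],"jaw":0.15},{"delta_pos":[0.19,0.01,-0.23],"twist":[0,0,0],"jaw":0.15},{"delta_pos":[0.19,0.01,-0.23],"twist":[0,0,0],"jaw":0.15},{"delta_pos":[0.19,0.01,-0.23],"twist":[0,0,0],"jaw":0.15},{"delta_pos":[0.19,0.01,-0.23],"twist":[0,0,0],"jaw":0.15}]' >/dev/null
python3 -c "
from h import *
st()"
```

```text
t 26.45 phi 229.9 r 70.9 z 183.86 | F rad 5.3 tan -3.5 up 3.6 [ 0.76 -0.48  0.11]
```

```bash
python3 -m handwheel '[{"delta_pos":[0.04,0,-0.05],"twist":[0,0,0],"jaw":0.15},{"delta_pos":[0.08,0,-0.1],"twist":[0,0,0],"jaw":0.15},{"delta_pos":[0.12,0,-0.15],"twist":[0,0,0],"jaw":0.15},{"delta_pos":[0.15,0,-0.19],"twist":[0,0,0],"jaw":0.15},{"delta_pos":[0.19,0.01,-0.24],"twist":[0,0,0],"jaw":0.15},{"delta_pos":[0.19,0.01,-0.24],"twist":[0,0,0],"jaw":0.15},{"delta_pos":[0.19,0.01,-0.24],"twist":[0,0,0],"jaw":0.15},{"delta_pos":[0.19,0.01,-0.24],"twist":[0,0,0],"jaw":0.15},{"delta_pos":[0.19,0.01,-0.24],"twist":[0,0,0],"jaw":0.15},{"delta_pos":[0.19,0.01,-0.24],"twist":[0,0,0],"jaw":0.15}]' >/dev/null
python3 -c "
from h import *
st()"
```

```text
t 27.28 phi 232.4 r 70.9 z 183.78 | F rad 5.0 tan -3.4 up 4.3 [ 0.72 -0.48 -0.03]
```

```bash
python3 -m handwheel '[{"delta_pos":[0.04,0,-0.05],"twist":[0,0,0],"jaw":0.15},{"delta_pos":[0.07,0,-0.1],"twist":[0,0,0],"jaw":0.15},{"delta_pos":[0.11,0,-0.15],"twist":[0,0,0],"jaw":0.15},{"delta_pos":[0.14,0,-0.2],"twist":[0,0,0],"jaw":0.15},{"delta_pos":[0.17,0.01,-0.25],"twist":[0,0,0],"jaw":0.15},{"delta_pos":[0.17,0.01,-0.25],"twist":[0,0,0],"jaw":0.15},{"delta_pos":[0.17,0.01,-0.25],"twist":[0,0,0],"jaw":0.15},{"delta_pos":[0.17,0.01,-0.25],"twist":[0,0,0],"jaw":0.15},{"delta_pos":[0.17,0.01,-0.25],"twist":[0,0,0],"jaw":0.15},{"delta_pos":[0.17,0.01,-0.25],"twist":[0,0,0],"jaw":0.15}]' >/dev/null
python3 -c "
from h import *
st()"
```

```text
t 28.12 phi 234.9 r 70.8 z 183.71 | F rad 4.5 tan -3.4 up 3.8 [ 0.78 -0.5  -0.04]
```

```bash
cat > ok.py <<'E'
from h import *
import sys
s=telemetry.sense();T=toolR(s);f=T.T@s['force'];p=T.T@(s['eef_pos']-[528.3,151.3,192]);p[2]-=.5
phi=np.arctan2(-p[0],-p[2]);t=np.array([-np.cos(phi),0,np.sin(phi)]);st()
sys.exit(0 if f@t>-6.5 and np.linalg.norm(f)<15 else 1)
E
python3 ok.py && python3 -m handwheel '[{"delta_pos":[0.03,0,-0.05],"twist":[0,0,0],"jaw":0.15},{"delta_pos":[0.07,0,-0.1],"twist":[0,0,0],"jaw":0.15},{"delta_pos":[0.1,0,-0.15],"twist":[0,0,0],"jaw":0.15},{"delta_pos":[0.13,0,-0.2],"twist":[0,0,0],"jaw":0.15},{"delta_pos":[0.17,0.01,-0.26],"twist":[0,0,0],"jaw":0.15},{"delta_pos":[0.17,0.01,-0.26],"twist":[0,0,0],"jaw":0.15},{"delta_pos":[0.17,0.01,-0.26],"twist":[0,0,0],"jaw":0.15},{"delta_pos":[0.17,0.01,-0.26],"twist":[0,0,0],"jaw":0.15},{"delta_pos":[0.17,0.01,-0.26],"twist":[0,0,0],"jaw":0.15},{"delta_pos":[0.17,0.01,-0.26],"twist":[0,0,0],"jaw":0.15}]' >/dev/null && python3 ok.py && python3 -m handwheel '[{"delta_pos":[0.03,0,-0.05],"twist":[0,0,0],"jaw":0.15},{"delta_pos":[0.06,0,-0.1],"twist":[0,0,0],"jaw":0.15},{"delta_pos":[0.09,0,-0.15],"twist":[0,0,0],"jaw":0.15},{"delta_pos":[0.12,0,-0.2],"twist":[0,0,0],"jaw":0.15},{"delta_pos":[0.15,0.01,-0.26],"twist":[0,0,0],"jaw":0.15},{"delta_pos":[0.15,0.01,-0.26],"twist":[0,0,0],"jaw":0.15},{"delta_pos":[0.15,0.01,-0.26],"twist":[0,0,0],"jaw":0.15},{"delta_pos":[0.15,0.01,-0.26],"twist":[0,0,0],"jaw":0.15},{"delta_pos":[0.15,0.01,-0.26],"twist":[0,0,0],"jaw":0.15},{"delta_pos":[0.15,0.01,-0.26],"twist":[0,0,0],"jaw":0.15}]' >/dev/null && python3 ok.py && python3 -m handwheel '[{"delta_pos":[0.03,0,-0.05],"twist":[0,0,0],"jaw":0.15},{"delta_pos":[0.06,0,-0.11],"twist":[0,0,0],"jaw":0.15},{"delta_pos":[0.08,0,-0.16],"twist":[0,0,0],"jaw":0.15},{"delta_pos":[0.11,0,-0.22],"twist":[0,0,0],"jaw":0.15},{"delta_pos":[0.14,0.01,-0.27],"twist":[0,0,0],"jaw":0.15},{"delta_pos":[0.14,0.01,-0.27],"twist":[0,0,0],"jaw":0.15},{"delta_pos":[0.14,0.01,-0.27],"twist":[0,0,0],"jaw":0.15},{"delta_pos":[0.14,0.01,-0.27],"twist":[0,0,0],"jaw":0.15},{"delta_pos":[0.14,0.01,-0.27],"twist":[0,0,0],"jaw":0.15},{"delta_pos":[0.14,0.01,-0.27],"twist":[0,0,0],"jaw":0.15}]' >/dev/null && python3 ok.py
```

```text
t 28.12 phi 234.9 r 70.8 z 183.71 | F rad 4.5 tan -3.4 up 3.8 [ 0.78 -0.5  -0.04]
t 28.95 phi 237.4 r 70.8 z 183.65 | F rad 5.1 tan -3.2 up 3.4 [ 0.73 -0.54  0.  ]
t 29.78 phi 239.9 r 70.8 z 183.59 | F rad 4.7 tan -3.8 up 4.2 [ 0.67 -0.5   0.05]
t 30.62 phi 242.4 r 70.7 z 183.52 | F rad 3.8 tan -3.8 up 4.1 [ 0.65 -0.5  -0.04]
```

```bash
python3 -m handwheel '[{"delta_pos":[0.03,0,-0.06],"twist":[0,0,0],"jaw":0.15},{"delta_pos":[0.05,0,-0.11],"twist":[0,0,0],"jaw":0.15},{"delta_pos":[0.08,0,-0.17],"twist":[0,0,0],"jaw":0.15},{"delta_pos":[0.1,0,-0.22],"twist":[0,0,0],"jaw":0.15},{"delta_pos":[0.13,0.01,-0.28],"twist":[0,0,0],"jaw":0.15},{"delta_pos":[0.13,0.01,-0.28],"twist":[0,0,0],"jaw":0.15},{"delta_pos":[0.13,0.01,-0.28],"twist":[0,0,0],"jaw":0.15},{"delta_pos":[0.13,0.01,-0.28],"twist":[0,0,0],"jaw":0.15},{"delta_pos":[0.13,0.01,-0.28],"twist":[0,0,0],"jaw":0.15},{"delta_pos":[0.13,0.01,-0.28],"twist":[0,0,0],"jaw":0.15}]' >/dev/null && python3 ok.py && python3 -m handwheel '[{"delta_pos":[0.02,0,-0.06],"twist":[0,0,0],"jaw":0.15},{"delta_pos":[0.05,0,-0.11],"twist":[0,0,0],"jaw":0.15},{"delta_pos":[0.07,0,-0.17],"twist":[0,0,0],"jaw":0.15},{"delta_pos":[0.09,0,-0.22],"twist":[0,0,0],"jaw":0.15},{"delta_pos":[0.12,0.01,-0.28],"twist":[0,0,0],"jaw":0.15},{"delta_pos":[0.12,0.01,-0.28],"twist":[0,0,0],"jaw":0.15},{"delta_pos":[0.12,0.01,-0.28],"twist":[0,0,0],"jaw":0.15},{"delta_pos":[0.12,0.01,-0.28],"twist":[0,0,0],"jaw":0.15},{"delta_pos":[0.12,0.01,-0.28],"twist":[0,0,0],"jaw":0.15},{"delta_pos":[0.12,0.01,-0.28],"twist":[0,0,0],"jaw":0.15}]' >/dev/null && python3 ok.py && python3 -m handwheel '[{"delta_pos":[0.02,0,-0.06],"twist":[0,0,0],"jaw":0.15},{"delta_pos":[0.04,0,-0.12],"twist":[0,0,0],"jaw":0.15},{"delta_pos":[0.06,0,-0.17],"twist":[0,0,0],"jaw":0.15},{"delta_pos":[0.08,0,-0.23],"twist":[0,0,0],"jaw":0.15},{"delta_pos":[0.11,0.01,-0.29],"twist":[0,0,0],"jaw":0.15},{"delta_pos":[0.11,0.01,-0.29],"twist":[0,0,0],"jaw":0.15},{"delta_pos":[0.11,0.01,-0.29],"twist":[0,0,0],"jaw":0.15},{"delta_pos":[0.11,0.01,-0.29],"twist":[0,0,0],"jaw":0.15},{"delta_pos":[0.11,0.01,-0.29],"twist":[0,0,0],"jaw":0.15},{"delta_pos":[0.11,0.01,-0.29],"twist":[0,0,0],"jaw":0.15}]' >/dev/null && python3 ok.py && python3 -m handwheel '[{"delta_pos":[0.02,0,-0.06],"twist":[0,0,0],"jaw":0.15},{"delta_pos":[0.04,0,-0.12],"twist":[0,0,0],"jaw":0.15},{"delta_pos":[0.06,0,-0.17],"twist":[0,0,0],"jaw":0.15},{"delta_pos":[0.07,0,-0.23],"twist":[0,0,0],"jaw":0.15},{"delta_pos":[0.09,0.01,-0.29],"twist":[0,0,0],"jaw":0.15},{"delta_pos":[0.09,0.01,-0.29],"twist":[0,0,0],"jaw":0.15},{"delta_pos":[0.09,0.01,-0.29],"twist":[0,0,0],"jaw":0.15},{"delta_pos":[0.09,0.01,-0.29],"twist":[0,0,0],"jaw":0.15},{"delta_pos":[0.09,0.01,-0.29],"twist":[0,0,0],"jaw":0.15},{"delta_pos":[0.09,0.01,-0.29],"twist":[0,0,0],"jaw":0.15}]' >/dev/null && python3 ok.py
```

```text
t 31.45 phi 244.9 r 70.7 z 183.47 | F rad 3.6 tan -3.8 up 3.0 [ 0.65 -0.51 -0.05]
t 32.28 phi 247.4 r 70.6 z 183.41 | F rad 3.2 tan -4.2 up 4.5 [ 0.59 -0.5   0.01]
t 33.12 phi 250.0 r 70.6 z 183.35 | F rad 3.4 tan -3.1 up 4.9 [ 0.63 -0.45 -0.  ]
t 33.95 phi 252.4 r 70.5 z 183.26 | F rad 2.5 tan -4.0 up 4.8 [ 0.58 -0.49 -0.02]
```

```bash
python3 -m handwheel '[{"delta_pos":[0.02,0,-0.06],"twist":[0,0,0],"jaw":0.15},{"delta_pos":[0.03,0,-0.12],"twist":[0,0,0],"jaw":0.15},{"delta_pos":[0.05,0,-0.18],"twist":[0,0,0],"jaw":0.15},{"delta_pos":[0.06,0,-0.24],"twist":[0,0,0],"jaw":0.15},{"delta_pos":[0.08,0,-0.3],"twist":[0,0,0],"jaw":0.15},{"delta_pos":[0.08,0,-0.3],"twist":[0,0,0],"jaw":0.15},{"delta_pos":[0.08,0,-0.3],"twist":[0,0,0],"jaw":0.15},{"delta_pos":[0.08,0,-0.3],"twist":[0,0,0],"jaw":0.15},{"delta_pos":[0.08,0,-0.3],"twist":[0,0,0],"jaw":0.15},{"delta_pos":[0.08,0,-0.3],"twist":[0,0,0],"jaw":0.15}]' >/dev/null && python3 ok.py && python3 -m handwheel '[{"delta_pos":[0.01,0,-0.06],"twist":[0,0,0],"jaw":0.15},{"delta_pos":[0.03,0,-0.12],"twist":[0,0,0],"jaw":0.15},{"delta_pos":[0.04,0,-0.18],"twist":[0,0,0],"jaw":0.15},{"delta_pos":[0.05,0,-0.24],"twist":[0,0,0],"jaw":0.15},{"delta_pos":[0.07,0,-0.3],"twist":[0,0,0],"jaw":0.15},{"delta_pos":[0.07,0,-0.3],"twist":[0,0,0],"jaw":0.15},{"delta_pos":[0.07,0,-0.3],"twist":[0,0,0],"jaw":0.15},{"delta_pos":[0.07,0,-0.3],"twist":[0,0,0],"jaw":0.15},{"delta_pos":[0.07,0,-0.3],"twist":[0,0,0],"jaw":0.15},{"delta_pos":[0.07,0,-0.3],"twist":[0,0,0],"jaw":0.15}]' >/dev/null && python3 ok.py && python3 -m handwheel '[{"delta_pos":[0.01,0,-0.06],"twist":[0,0,0],"jaw":0.15},{"delta_pos":[0.02,0,-0.12],"twist":[0,0,0],"jaw":0.15},{"delta_pos":[0.03,0,-0.18],"twist":[0,0,0],"jaw":0.15},{"delta_pos":[0.04,0,-0.24],"twist":[0,0,0],"jaw":0.15},{"delta_pos":[0.05,0.01,-0.3],"twist":[0,0,0],"jaw":0.15},{"delta_pos":[0.05,0.01,-0.3],"twist":[0,0,0],"jaw":0.15},{"delta_pos":[0.05,0.01,-0.3],"twist":[0,0,0],"jaw":0.15},{"delta_pos":[0.05,0.01,-0.3],"twist":[0,0,0],"jaw":0.15},{"delta_pos":[0.05,0.01,-0.3],"twist":[0,0,0],"jaw":0.15},{"delta_pos":[0.05,0.01,-0.3],"twist":[0,0,0],"jaw":0.15}]' >/dev/null && python3 ok.py && python3 -m handwheel '[{"delta_pos":[0.01,0,-0.06],"twist":[0,0,0],"jaw":0.15},{"delta_pos":[0.02,0,-0.12],"twist":[0,0,0],"jaw":0.15},{"delta_pos":[0.03,0,-0.18],"twist":[0,0,0],"jaw":0.15},{"delta_pos":[0.03,0,-0.24],"twist":[0,0,0],"jaw":0.15},{"delta_pos":[0.04,0,-0.3],"twist":[0,0,0],"jaw":0.15},{"delta_pos":[0.04,0,-0.3],"twist":[0,0,0],"jaw":0.15},{"delta_pos":[0.04,0,-0.3],"twist":[0,0,0],"jaw":0.15},{"delta_pos":[0.04,0,-0.3],"twist":[0,0,0],"jaw":0.15},{"delta_pos":[0.04,0,-0.3],"twist":[0,0,0],"jaw":0.15},{"delta_pos":[0.04,0,-0.3],"twist":[0,0,0],"jaw":0.15}]' >/dev/null && python3 ok.py
```

```text
t 34.78 phi 255.0 r 70.5 z 183.25 | F rad 4.0 tan -3.6 up 5.1 [ 0.57 -0.47  0.01]
t 35.62 phi 257.5 r 70.4 z 183.19 | F rad 2.9 tan -4.2 up 4.9 [ 0.58 -0.53  0.03]
t 36.45 phi 260.0 r 70.3 z 183.13 | F rad 3.4 tan -2.4 up 5.7 [ 0.52 -0.52  0.01]
t 37.28 phi 262.5 r 70.3 z 183.08 | F rad 3.0 tan -3.4 up 5.4 [ 0.53 -0.54 -0.  ]
```

```bash
python3 -m handwheel '[{"delta_pos":[0.01,0,-0.06],"twist":[0,0,0],"jaw":0.15},{"delta_pos":[0.01,0,-0.12],"twist":[0,0,0],"jaw":0.15},{"delta_pos":[0.02,0,-0.18],"twist":[0,0,0],"jaw":0.15},{"delta_pos":[0.02,0,-0.24],"twist":[0,0,0],"jaw":0.15},{"delta_pos":[0.03,0.01,-0.3],"twist":[0,0,0],"jaw":0.15},{"delta_pos":[0.03,0.01,-0.3],"twist":[0,0,0],"jaw":0.15},{"delta_pos":[0.03,0.01,-0.3],"twist":[0,0,0],"jaw":0.15},{"delta_pos":[0.03,0.01,-0.3],"twist":[0,0,0],"jaw":0.15},{"delta_pos":[0.03,0.01,-0.3],"twist":[0,0,0],"jaw":0.15},{"delta_pos":[0.03,0.01,-0.3],"twist":[0,0,0],"jaw":0.15}]' >/dev/null && python3 ok.py && python3 -m handwheel '[{"delta_pos":[0,0,-0.06],"twist":[0,0,0],"jaw":0.15},{"delta_pos":[0.01,0,-0.12],"twist":[0,0,0],"jaw":0.15},{"delta_pos":[0.01,0,-0.18],"twist":[0,0,0],"jaw":0.15},{"delta_pos":[0.01,0,-0.24],"twist":[0,0,0],"jaw":0.15},{"delta_pos":[0.02,0,-0.3],"twist":[0,0,0],"jaw":0.15},{"delta_pos":[0.02,0,-0.3],"twist":[0,0,0],"jaw":0.15},{"delta_pos":[0.02,0,-0.3],"twist":[0,0,0],"jaw":0.15},{"delta_pos":[0.02,0,-0.3],"twist":[0,0,0],"jaw":0.15},{"delta_pos":[0.02,0,-0.3],"twist":[0,0,0],"jaw":0.15},{"delta_pos":[0.02,0,-0.3],"twist":[0,0,0],"jaw":0.15}]' >/dev/null && python3 ok.py && python3 -m handwheel '[{"delta_pos":[0,0,-0.06],"twist":[0,0,0],"jaw":0.15},{"delta_pos":[0,0,-0.12],"twist":[0,0,0],"jaw":0.15},{"delta_pos":[0,0,-0.18],"twist":[0,0,0],"jaw":0.15},{"delta_pos":[0,0,-0.24],"twist":[0,0,0],"jaw":0.15},{"delta_pos":[0,0.01,-0.3],"twist":[0,0,0],"jaw":0.15},{"delta_pos":[0,0.01,-0.3],"twist":[0,0,0],"jaw":0.15},{"delta_pos":[0,0.01,-0.3],"twist":[0,0,0],"jaw":0.15},{"delta_pos":[0,0.01,-0.3],"twist":[0,0,0],"jaw":0.15},{"delta_pos":[0,0.01,-0.3],"twist":[0,0,0],"jaw":0.15},{"delta_pos":[0,0.01,-0.3],"twist":[0,0,0],"jaw":0.15}]' >/dev/null && python3 ok.py && python3 -m handwheel '[{"delta_pos":[0,0,-0.06],"twist":[0,0,0],"jaw":0.15},{"delta_pos":[0,0,-0.12],"twist":[0,0,0],"jaw":0.15},{"delta_pos":[0,0,-0.18],"twist":[0,0,0],"jaw":0.15},{"delta_pos":[0,0,-0.24],"twist":[0,0,0],"jaw":0.15},{"delta_pos":[-0.01,0,-0.3],"twist":[0,0,0],"jaw":0.15},{"delta_pos":[-0.01,0,-0.3],"twist":[0,0,0],"jaw":0.15},{"delta_pos":[-0.01,0,-0.3],"twist":[0,0,0],"jaw":0.15},{"delta_pos":[-0.01,0,-0.3],"twist":[0,0,0],"jaw":0.15},{"delta_pos":[-0.01,0,-0.3],"twist":[0,0,0],"jaw":0.15},{"delta_pos":[-0.01,0,-0.3],"twist":[0,0,0],"jaw":0.15}]' >/dev/null && python3 ok.py
```

```text
t 38.12 phi 265.0 r 70.2 z 183.06 | F rad 3.2 tan -4.2 up 5.5 [ 0.52 -0.46 -0.03]
t 38.95 phi 267.5 r 70.2 z 182.99 | F rad 3.4 tan -3.6 up 4.4 [ 0.46 -0.47  0.  ]
t 39.78 phi 269.9 r 70.2 z 182.92 | F rad 1.7 tan -4.6 up 5.2 [ 0.51 -0.45  0.  ]
t 40.62 phi 272.4 r 70.1 z 182.92 | F rad 2.5 tan -2.8 up 5.2 [ 0.49 -0.48 -0.02]
```

```bash
python3 -m handwheel '[{"delta_pos":[0,0,-0.06],"twist":[0,0,0],"jaw":0.15},{"delta_pos":[-0.01,0,-0.12],"twist":[0,0,0],"jaw":0.15},{"delta_pos":[-0.01,0,-0.18],"twist":[0,0,0],"jaw":0.15},{"delta_pos":[-0.02,0,-0.24],"twist":[0,0,0],"jaw":0.15},{"delta_pos":[-0.03,0.01,-0.3],"twist":[0,0,0],"jaw":0.15},{"delta_pos":[-0.03,0.01,-0.3],"twist":[0,0,0],"jaw":0.15},{"delta_pos":[-0.03,0.01,-0.3],"twist":[0,0,0],"jaw":0.15},{"delta_pos":[-0.03,0.01,-0.3],"twist":[0,0,0],"jaw":0.15},{"delta_pos":[-0.03,0.01,-0.3],"twist":[0,0,0],"jaw":0.15},{"delta_pos":[-0.03,0.01,-0.3],"twist":[0,0,0],"jaw":0.15}]' >/dev/null && python3 ok.py && python3 -m handwheel '[{"delta_pos":[-0.01,0,-0.06],"twist":[0,0,0],"jaw":0.15},{"delta_pos":[-0.02,0,-0.12],"twist":[0,0,0],"jaw":0.15},{"delta_pos":[-0.02,0,-0.18],"twist":[0,0,0],"jaw":0.15},{"delta_pos":[-0.03,0,-0.24],"twist":[0,0,0],"jaw":0.15},{"delta_pos":[-0.04,0,-0.3],"twist":[0,0,0],"jaw":0.15},{"delta_pos":[-0.04,0,-0.3],"twist":[0,0,0],"jaw":0.15},{"delta_pos":[-0.04,0,-0.3],"twist":[0,0,0],"jaw":0.15},{"delta_pos":[-0.04,0,-0.3],"twist":[0,0,0],"jaw":0.15},{"delta_pos":[-0.04,0,-0.3],"twist":[0,0,0],"jaw":0.15},{"delta_pos":[-0.04,0,-0.3],"twist":[0,0,0],"jaw":0.15}]' >/dev/null && python3 ok.py && python3 -m handwheel '[{"delta_pos":[-0.01,0,-0.06],"twist":[0,0,0],"jaw":0.15},{"delta_pos":[-0.02,0,-0.12],"twist":[0,0,0],"jaw":0.15},{"delta_pos":[-0.03,0,-0.18],"twist":[0,0,0],"jaw":0.15},{"delta_pos":[-0.04,0,-0.24],"twist":[0,0,0],"jaw":0.15},{"delta_pos":[-0.05,0.01,-0.3],"twist":[0,0,0],"jaw":0.15},{"delta_pos":[-0.05,0.01,-0.3],"twist":[0,0,0],"jaw":0.15},{"delta_pos":[-0.05,0.01,-0.3],"twist":[0,0,0],"jaw":0.15},{"delta_pos":[-0.05,0.01,-0.3],"twist":[0,0,0],"jaw":0.15},{"delta_pos":[-0.05,0.01,-0.3],"twist":[0,0,0],"jaw":0.15},{"delta_pos":[-0.05,0.01,-0.3],"twist":[0,0,0],"jaw":0.15}]' >/dev/null && python3 ok.py && python3 -m handwheel '[{"delta_pos":[-0.01,0,-0.06],"twist":[0,0,0],"jaw":0.15},{"delta_pos":[-0.03,0,-0.12],"twist":[0,0,0],"jaw":0.15},{"delta_pos":[-0.04,0,-0.18],"twist":[0,0,0],"jaw":0.15},{"delta_pos":[-0.05,0,-0.24],"twist":[0,0,0],"jaw":0.15},{"delta_pos":[-0.07,0,-0.3],"twist":[0,0,0],"jaw":0.15},{"delta_pos":[-0.07,0,-0.3],"twist":[0,0,0],"jaw":0.15},{"delta_pos":[-0.07,0,-0.3],"twist":[0,0,0],"jaw":0.15},{"delta_pos":[-0.07,0,-0.3],"twist":[0,0,0],"jaw":0.15},{"delta_pos":[-0.07,0,-0.3],"twist":[0,0,0],"jaw":0.15},{"delta_pos":[-0.07,0,-0.3],"twist":[0,0,0],"jaw":0.15}]' >/dev/null && python3 ok.py
```

```text
t 41.45 phi 274.6 r 70.1 z 182.87 | F rad 2.4 tan -5.1 up 5.0 [ 0.66 -0.69  0.03]
t 42.28 phi 276.4 r 70.0 z 183.03 | F rad 2.6 tan -10.2 up 4.7 [ 1.26 -1.26 -0.  ]
```

```bash
python3 -m handwheel '[{"delta_pos":[0,0,-0.04],"twist":[0,0,0],"jaw":0.15},{"delta_pos":[-0.01,0,-0.08],"twist":[0,0,0],"jaw":0.15},{"delta_pos":[-0.02,0,-0.12],"twist":[0,0,0],"jaw":0.15},{"delta_pos":[-0.03,0,-0.16],"twist":[0,0,0],"jaw":0.15},{"delta_pos":[-0.03,0,-0.18],"twist":[0,0,0],"jaw":0.15},{"delta_pos":[-0.03,0,-0.18],"twist":[0,0,0],"jaw":0.15},{"delta_pos":[-0.03,0,-0.18],"twist":[0,0,0],"jaw":0.15},{"delta_pos":[-0.03,0,-0.18],"twist":[0,0,0],"jaw":0.15},{"delta_pos":[-0.03,0,-0.18],"twist":[0,0,0],"jaw":0.15},{"delta_pos":[-0.03,0,-0.18],"twist":[0,0,0],"jaw":0.15}]' >/dev/null ; python3 ok.py
python3 - <<'E'
from h import *
c=cap('wrist','w20')
E
```

```text
t 43.12 phi 277.5 r 69.9 z 183.13 | F rad 2.7 tan -14.0 up 3.7 [ 1.59 -1.58  0.01]
```

View pics/w20.png

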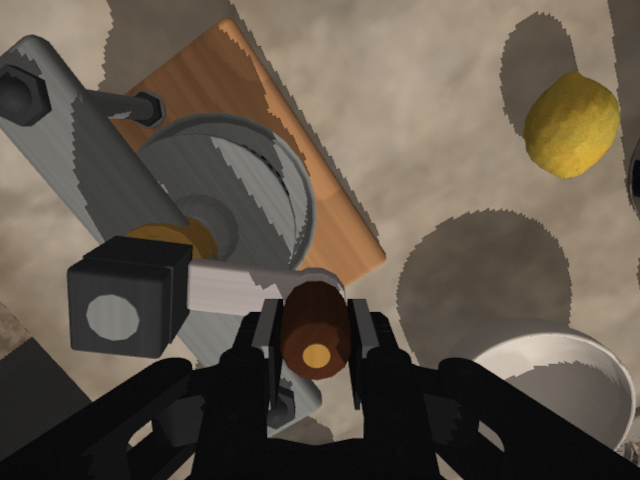

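```bash
python3 -m handwheel '[{"delta_pos":[0.01,0,0.1],"twist":[0,0,0],"jaw":0.15},{"delta_pos":[0.02,0,0.22],"twist":[0,0,0],"jaw":0.15},{"delta_pos":[0.02,0,0.22],"twist":[0,0,0],"jaw":0.35},{"delta_pos":[0.02,0,0.22],"twist":[0,0,0],"jaw":0.55},{"delta_pos":[0.02,0,0.22],"twist":[0,0,0],"jaw":0.6},{"delta_pos":[0.02,0,0.22],"twist":[0,0,0],"jaw":0.6},{"delta_pos":[0.02,-1,0.22],"twist":[0,0,0],"jaw":0.6},{"delta_pos":[0.02,-3,0.22],"twist":[0,0,0],"jaw":0.6},{"delta_pos":[0.02,-6,0.22],"twist":[0,0,0],"jaw":0.6},{"delta_pos":[0.02,-9,0.22],"twist":[0,0,0],"jaw":0.6}]'
python3 -m handwheel '[{"delta_pos":[0,-3,0],"twist":[0,0,0],"jaw":0.6},{"delta_pos":[0,-4,-3],"twist":[0,0,0],"jaw":0.6},{"delta_pos":[0,-4,-6.5],"twist":[0,0,0],"jaw":0.6},{"delta_pos":[0,-4,-10],"twist":[0,0,0],"jaw":0.6},{"delta_pos":[0,-4,-13.5],"twist":[0,0,0],"jaw":0.6},{"delta_pos":[0,-4,-17],"twist":[0,0,0],"jaw":0.6},{"delta_pos":[0,-4,-20],"twist":[0,0,0],"jaw":0.6},{"delta_pos":[0,-4,-22],"twist":[0,0,0],"jaw":0.6},{"delta_pos":[0,-4,-22],"twist":[0,0,0],"jaw":0.6},{"delta_pos":[0,-4,-22],"twist":[0,0,0],"jaw":0.6}]'
python3 - <<'E'
from h import *
c=cap('scene','s21');np.savez('pics/s21.npz',**c);cv2.imwrite('pics/s21z.png',cv2.resize(c['frame'][180:270,230:320,::-1],None,fx=6.5,fy=6.5,interpolation=cv2.INTER_CUBIC))
b=cap('top','t21');np.savez('pics/t21.npz',**b);W=cloud(b)[...,2]
def reg(W,sl):
    v=W[sl];v=v[np.isfinite(v)];m=np.median(v);v=v[abs(v-m)<8];return round(v.mean(),2),len(v)
for n,sl in dict(pl1=np.s_[237:247,268:300],pl2=np.s_[276:286,270:302],ch1=np.s_[258:268,243:262]).items(): print(n,reg(W,sl))
E
```

```text
time_s: 44.0
eef_pos: [582.0, 108.0, 273.7]
ee_rot: [-0.68, 0.68, -0.194, 0.193]
force: [0.6, -0.2, 0.6]
grip_width: 0.6
time_s: 44.83
eef_pos: [466.6, -79.7, 313.1]
ee_rot: [-0.68, 0.68, -0.193, 0.194]
force: [0.2, 0.3, 0.4]
grip_width: 0.599
pl1 (np.float64(85.78), 166)
pl2 (np.float64(85.78), 308)
ch1 (np.float64(148.6), 190)
```

View pics/s21z.png

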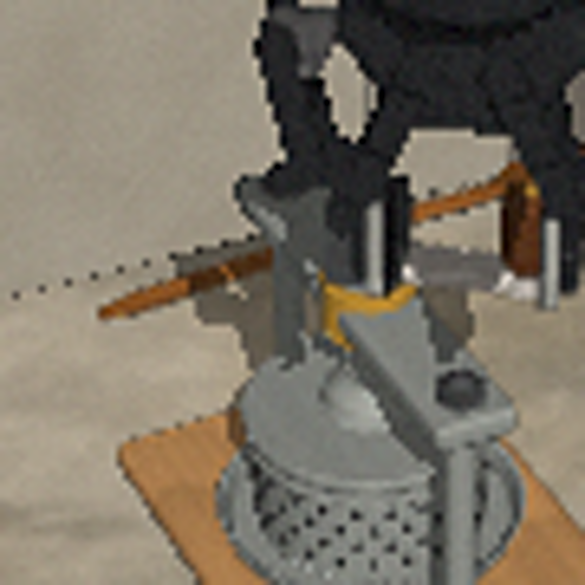

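View pics/t21.png

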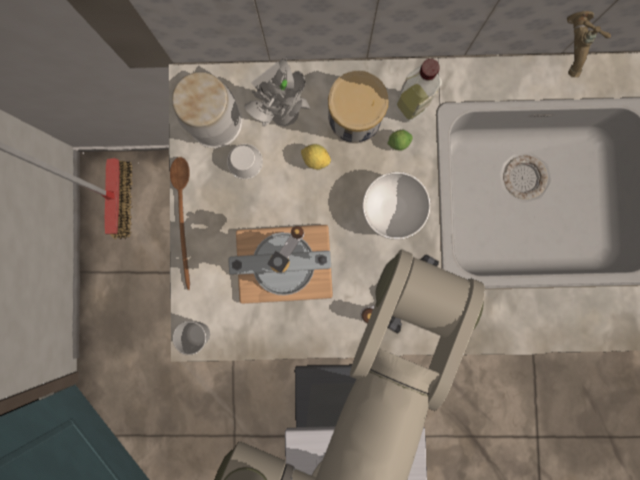

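Run:
```python
from h import *
b=np.load('pics/t21.npz');W=cloud(b);Z=W[...,2][250:275,264:292];v=Z[(Z>185)&(Z<215)];print('hub top',np.median(v),v.mean(),len(v),(np.median(v)+2.2)*.992)
c=cap('wrist','w22')
cv2.imwrite('pics/t21z.png',cv2.resize(b['frame'][215:310,220:345,::-1],None,fx=6,fy=6,interpolation=cv2.INTER_CUBIC))
```

```text
hub top 198.14043724126068 197.8721970295823 263 198.73771374333057
```

View pics/t21z.png

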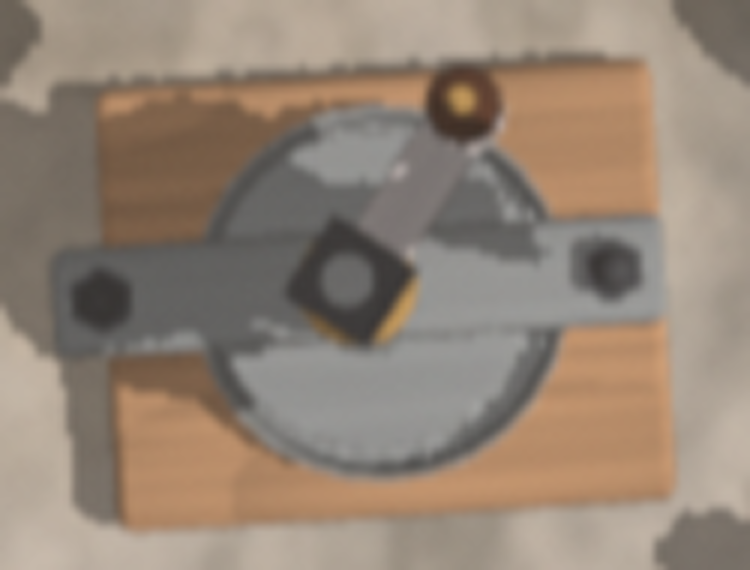

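Hub top at 198.7 mm against 199 mm expected, so the crank is fully seated. The plate top is at about 87 mm, which is fully down, and the robot is clear. Handing in.

```bash
python3 -c "
from h import *
s=telemetry.sense();print(s['time_s'],s['force']);print(ctrl.finish_job())"
```

```text
44.9833 [0.79400674 0.69913902 0.81695933]
the job is handed in; nothing more can be done
None
```

I fitted the smaller crank onto the screw's square head, wound it clockwise by its knob about 2¾ turns until it came up solid, and handed the job in at 45.0 s. No verdict came back.

- **Winding:** turning took about 3–5 N at the knob. At the end the force rose to 10 N, then 14 N on one small confirming step, below the 25 N forcing limit. I eased it off, let go and moved clear.
- **Plate:** the top-camera depth, scaled to the worktop and crosshead heights, shows it went down about 16.2 mm. Its top is now at about 87.3 mm; 87 mm is fully down.
- **Crank:** the hub top is at 198.7 mm, against 199 mm when fully seated, so it was left on the screw.
- **Other things on the worktop:** the other crank and all the bystanders looked unmoved in the last top picture. I did not measure their positions.

**What disagreed or went wrong:**
- The top and wrist cameras differed by about 3–5 mm sideways. I centred the crank using wrist-camera differences and felt forces instead.
- In the first quarter turn the tool felt about 11 N upward, probably the fingertips touching the crank arm. I opened, raised 6 mm and gripped again.
- My estimates of the starting gap ranged from 15.4 to 16.5 mm, so I made the last part in small, force-checked steps.

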